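# Dry a washed lapping cap on its peg and inspect its face under the reading lens

### The job

The washed brass lapping cap lies on its side: turn it mouth down and set it fully home on the stand's white drying peg, dark working face up, and let go of it. Then pick up the reading lens by its handle and hold it level, centred over the cap's working face, with the rim of the lens at the height of the red line on the column's collar. Do not let the lens knock against the cap, leave the collar as it is set and the other things on the bench where they are, and finish while still holding the lens there in the air.

Things in the scene. Friction and masses are not known exactly. Their poses are not given: they have to be found in the camera images.
- lap_cap: Brass lapping cap: hollow octagonal cup, 44 mm across flats, 50 mm long, 160 g; closed end has a dark round face; bore 34 mm across flats, 42 mm deep. Origin: centre of the open mouth; z axis: mouth to closed end. At first it lies still on a flat on the towel or green mat (both 3 mm thick), axis level, mouth roughly away from the robot; two upright flats at its sides can be gripped.
- cap_face (a point): Centre of the cap's dark working face (closed end), 50 mm from the mouth along the cap's z axis.
- stand: Heavy fixed stand: grey base plate 150 x 100 mm, top at 14 mm, reaching 55 mm to -x and 95 mm to +x of the origin. Origin: underside, on the drying peg's axis; x axis: from the peg to the column, roughly away from the robot. Steel column, 12 mm thick, 236 mm tall, 78 mm from the peg's axis.
- peg_top (a point): Centre of the flat top of the white upright drying peg, 70 mm above the bench; peg 27 mm thick, top edge bevelled to 20 mm. A cap fully home rests with its closed end on the peg's top: mouth 28 mm above the bench (14 mm clear of the base), working face 78 mm above the bench.
- focus_mark (a point): Centre of the black clamp collar on the column (29 mm thick, 18 mm tall, thumb screw on the far side), at mid height of the 5 mm red line round it. Its height, 140 to 195 mm above the bench, differs from start to start and marks where the lens is to be held.
- loupe: Reading lens, 70 g, lying flat on the towel or the green mat (both 3 mm thick): dark steel rim 54 mm across, 12 mm tall, clear lens; straight black handle, 16 mm wide, 14 mm tall, along -x from 40 to 136 mm from the lens's centre. Origin: underside, below the lens's centre; z axis: square to the lens, up. The handle points roughly towards the robot at first.
- lens (a point): Centre of the lens, 7 mm above the loupe's underside, at mid height of the rim.
- loupe_grip (a point): Middle of the handle, 85 mm from the lens's centre, 7 mm above the underside.
- felt_cup_5: Bystander: small white pot with a black cap, 39 x 39 x 66 mm, loose; origin at the centre of its underside.
- dropper: Bystander: small white dropper bottle with a red tip, 31 x 31 x 89 mm, loose; origin at the centre of its underside.
- paste_tin: Bystander: flat round white tin, 70 x 70 x 27 mm, loose; origin at the centre of its underside.
Mind the look-alikes: they are no part of the job. What is shaped like the lap_cap but purple is not meant.

How it is judged:
On the way:
1. the cap stands mouth down, fully home on the drying peg, let go (angle between lap_cap's own z axis and vertical below 0.1 rad and horizontal distance between cap_face and peg_top below 0.008 m and height (world z) of cap_face between 0.074 and 0.081 m and linear speed of lap_cap below 0.02 m/s and contact force between each of the arm, the fingers and lap_cap below 0.1 N), for 0.3 s.
At the end, for the whole second after the job is handed in: Cap mouth down (within 6 deg) and fully home on the peg (face 74 to 81 mm up, within 8 mm of its axis), untouched; lens held still by the fingers alone, clear of stand and cap, level within 7 deg, centred over the face within 10 mm and at the red line's height within 6 mm (angle between lap_cap's own z axis and vertical below 0.1 rad and horizontal distance between cap_face and peg_top below 0.008 m and height (world z) of cap_face between 0.074 and 0.081 m and contact force between each of the arm, the fingers, loupe and lap_cap below 0.1 N and horizontal distance between lens and cap_face below 0.01 m and z of lens in the frame of focus_mark between -0.006 and 0.006 m and angle between loupe's own z axis and vertical below 0.12 rad and contact force between the fingers and loupe above 0.5 N and contact force between loupe and stand below 0.1 N and linear speed of loupe below 0.02 m/s and angular speed of loupe below 0.2 rad/s); the arm keeps its last pose, push and grip.
It fails at once if the lens knocks against the cap (over 2 N) (contact force between loupe and lap_cap above 2 N).
It fails at once if the collar is shifted on its column by more than 3 mm (distance of focus_mark from where it was at the start of the episode above 0.003 m).
It fails at once if the small pot is moved by more than 30 mm (distance of felt_cup_5 from where it was at the start of the episode above 0.03 m).
It fails at once if the dropper bottle is moved by more than 30 mm (distance of dropper from where it was at the start of the episode above 0.03 m).
It fails at once if the tin is moved by more than 30 mm (distance of paste_tin from where it was at the start of the episode above 0.03 m).
It also fails if it takes over 72 s, if anything falls off the work surface, if the arm or the gripper's body presses on something with over 40 N, if the wrist force passes 120 N, or if a joint passes its speed limit or range.

### The arm

A 6-joint arm with a two-finger parallel gripper is mounted at the origin on a cart in front of the work surface, level with it; the furniture and walls round the work are solid. World frame = base frame: x ahead of the robot, y to its left, z up, the work surface at z = 0. Lengths are in m, angles in rad, forces in N, time in s.
With the tool pointing down it reaches from about 0.375 to 0.975 m from the base axis. Payload 3.8 kg.
Tool frame: the origin (TCP) lies between the finger pads; the fingertips stand 14 mm ahead of it and the grasp point (between the pads) lies 5 mm behind it (tips_ahead is the distance from the TCP to the fingertips, in m); x points along the fingers, y is the direction in which the jaws open and shut, and the axes are right-handed (so a half turn about x gives the same grasp; the last joint's range is limited). The gripper opens to 85 mm and grips with 20 to 120 N. Pads are 22 mm wide; open, the fingers measure 114 mm over their backs; the gripper's body (76 mm by 85 mm) begins 54 mm behind the grasp point. The pads swing forward as they close: fully open they stand 13 mm farther back than shut.
Start: joints at [1.288, 0.264, 1.604, -0, 1.274, -0.037], TCP at [0.164, 0.655, 0.205] pointing down, gripper open.
Joint ranges: [-2.63, 2.63], [-0.94, 2.18], [0.31, 2.57], [-1.31, 4.45], [0, 2.66], [-2.55, 2.55]. Speed limits (rad/s): [2.57, 2.57, 3.14, 3.14, 3.14, 3.14].

### API

Orientations are given as a rotation vector (axis times angle).
In Python, from workcell import read_state, read_camera, camera_params, finish_job, spot_in, tips_ahead gives the robot as it stands.
- The arm moves only by the tool apply_moves, never from a script. Its argument "commands" is a list of rows, each a list of 7 numbers: the closure, from 0 (fully open) to 1 (shut), then the shift along the tool's x, y, z in mm, then the turn, a rotation vector about the tool's x, y, z in degrees. A call has 1 to 8 rows; each row is the pose to reach, as a shift and turn from the pose commanded when the call began, along the tool's axes at that moment; what a row does not reach only later rows make up. A row lasts 1/8 s, in which the tool goes at most 62.5 mm and 10.7 degrees, less where a joint would pass 70% of its speed; a pose out of reach is approached as far as the arm can. A call with a gripper value outside its range is refused whole. The fingers move at their own pace and stop on an object; "force" is the grip in N (left out, the last holds). Time passes only in rows, so rows that repeat a pose let the fingers close. It gives the time, the measured TCP pose, the force and the opening at its end, in the units of the state.
- read_state(): the state, without advancing time (a new reading comes with each control period).
- read_camera(name): name is "scene" or "side" or "wrist"; returns (picture, depth): 384x512x3 uint8, red, green, blue; 384x512 float32, m along the optical axis (not along the pixel's ray), 0 where there is no reading.
- camera_params(name): a dict with "fx", "fy", "cx", "cy" (pixels), "camera_from_world" (4x4, takes a point from world to camera coordinates); the wrist camera has in their place "mount" (4x4, takes a point from camera to tool coordinates, whose origin is the TCP and whose axes are the tool frame's). Camera axes: x right, y down, z forward; pixel columns grow to the right and rows downward; lengths in m; the calibration is good to about 2 mm. The wrist camera is an equidistant fisheye: a pixel r from the principal point sees the ray r / f radians off the axis. A picture is of the moment at which its call begins: read the wrist's pose just before it. camera_params takes no time and is no camera call.
- finish_job(): hands the job in, once; it reports no verdict.
Trained networks look in the newest picture that a camera, given by its name, has taken for a name from the list of things; names that differ only in an ending like _2 or _b are one class to them, and where a whole thing is asked for, a point or a joint stands for the part that bears it (a point fixed in the world has none). Each returns a list of dicts, best first, with "p" (0 to 1); they miss things now and then, are a little off and sometimes report something else, mostly with a low value. They report only what shows in the picture. A call takes as long as a camera call. They do not tell look-alikes from the thing itself.
- spot_in(camera, name): "at" ([column, row] in pixels, amid what is visible of it).
The state is a dict: "time": time; "q": joint angles; "joint_vel": joint speeds; "joint_torque": joint torques, N m; "tool_pos": TCP position; "tcp_rot": TCP orientation; "wrist_force": force on the tool from outside, world axes, zero at the start; "torque": the same for the moment, N m; "width": opening from 0.0 (shut) to 1.0 (fully open).
Only numpy, scipy, OpenCV 4.12 (cv2) and the standard library are available. Lean on these libraries where they do the work, as an engineer would, in place of code of your own. Each camera call takes 0.05 s, during which the arm holds its last target. There are 200 camera calls.

## Working session

There is one attempt and no reset: what is moved stays moved. The work goes in short steps, Python scripts to look and compute and a tool call to move; the robot and the scene stay as the last step left them, time stands still between calls to the robot, and variables do not carry over. Pictures are saved under pics/ and viewed, on a budget of 10 in all, crops included, one or two more only if the job needs it, and the job is handed in when it is done.

Besides the shell and the picture viewer there is one more tool, called after ">>>" in YAML: its name, and indented under it one key for each argument. apply_moves: Moves the arm, as the interface text tells. Its arguments: {"type":"object","properties":{"commands":{"type":"array","items":{"type":"array","items":{"type":"number"}}},"force":{"type":"number"}},"required":["commands"]}

```bash
mkdir -p pics; ls; cat > h.py <<'E'
import numpy as np, cv2
from scipy.spatial.transform import Rotation as R
from workcell import *
def world(cam, uv, depth):
    P=camera_params(cam); u,v=uv
    c=np.array([(u-P['cx'])/P['fx']*depth,(v-P['cy'])/P['fy']*depth,depth,1])
    return (np.linalg.inv(P['camera_from_world'])@c)[:3]
def cloud(cam,D):
    P=camera_params(cam); v,u=np.indices(D.shape)
    c=np.stack([(u-P['cx'])/P['fx']*D,(v-P['cy'])/P['fy']*D,D,np.ones_like(D)],-1)
    return (c@np.linalg.inv(P['camera_from_world']).T)[...,:3]
E
python3 - <<'E'
from h import *
print(read_state())
for c in ['scene','side']:
    I,D=read_camera(c); np.savez(f'{c}0.npz',I=I,D=D)
    cv2.imwrite(f'pics/{c}0.png',cv2.resize(I[...,::-1],(800,600)))
    C=cloud(c,D)
    for n in ['lap_cap','cap_face','stand','peg_top','focus_mark','loupe','lens','loupe_grip','felt_cup_5','dropper','paste_tin']:
        for d in spot_in(c,n)[:3]:
            u,v=map(int,d['at']); print(c,n,round(d['p'],2),(u,v),C[v,u].round(3))
E
```

```text
pics
{'time': 0.0, 'q': array([ 1.28812046e+00,  2.64757931e-01,  1.60540074e+00,  2.22273196e-05,
        1.27367327e+00, -3.68998674e-02]), 'joint_vel': array([-0.00076311,  0.00046086, -0.00214496,  0.00115222, -0.0031258 ,
        0.00030351]), 'joint_torque': array([ 3.33613498e-04, -5.15123391e+01, -3.67308176e+01, -1.58531038e-04,
        1.33815286e-02, -1.76562116e-05]), 'tool_pos': array([0.1640063 , 0.65395494, 0.20414442]), 'tcp_rot': array([ 0.19122194,  1.56254743, -0.19469664]), 'wrist_force': array([ 0.15862034,  0.40550732, -0.15969191]), 'torque': array([-0.01156263, -0.00166218, -0.02089961]), 'width': 0.9985465837632004}
scene lap_cap 0.8 (297, 214) [ 0.531 -0.269  0.041]
scene lap_cap 0.74 (231, 257) [0.458 0.054 0.035]
scene lap_cap 0.7 (332, 196) [ 0.573 -0.48   0.03 ]
scene cap_face 0.74 (298, 217) [ 0.518 -0.261  0.038]
scene cap_face 0.74 (231, 258) [0.49  0.032 0.005]
scene cap_face 0.69 (364, 192) [ 0.533 -0.61   0.026]
scene stand 0.97 (213, 232) [0.635 0.    0.014]
scene peg_top 0.93 (213, 232) [0.635 0.    0.014]
scene focus_mark 0.53 (205, 185) [0.673 
[... 479 characters left out ...]
lap_cap 0.45 (274, 197) [ 0.551 -0.285  0.045]
side cap_face 0.78 (296, 238) [0.482 0.046 0.039]
side cap_face 0.62 (298, 227) [ 0.469 -0.042  0.034]
side cap_face 0.6 (265, 181) [ 0.589 -0.485  0.039]
side stand 0.75 (249, 235) [ 0.644 -0.013  0.016]
side peg_top 0.2 (271, 290) [0.568 0.289 0.01 ]
side focus_mark 0.45 (237, 195) [0.68  0.011 0.182]
side loupe 0.78 (274, 287) [0.56  0.269 0.006]
side lens 0.59 (273, 289) [0.563 0.288 0.014]
side loupe_grip 0.66 (271, 291) [0.568 0.287 0.006]
side felt_cup_5 0.55 (215, 269) [0.728 0.262 0.06 ]
side dropper 0.53 (212, 243) [0.762 0.081 0.039]
side dropper 0.25 (236, 195) [0.683 0.017 0.184]
side paste_tin 0.62 (224, 210) [ 0.751 -0.188  0.03 ]
```

```bash
python3 - <<'E'
from h import *
a=np.load('scene0.npz')['I'];b=np.load('side0.npz')['I']
A=cv2.resize(a[160:310,100:400],(800,400),interpolation=2);B=cv2.resize(b[150:330,180:340],(534,600),interpolation=2)
cv2.imwrite('pics/a.png',A[...,::-1]);cv2.imwrite('pics/b.png',B[...,::-1])
E
```

```text
(no output)
```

View pics/a.png

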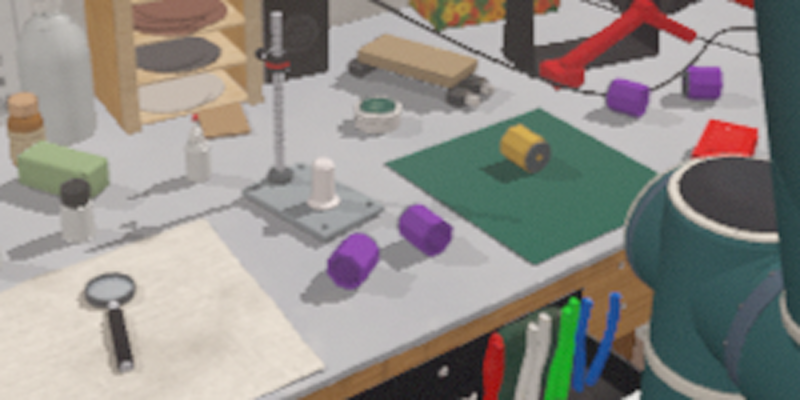

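View pics/b.png

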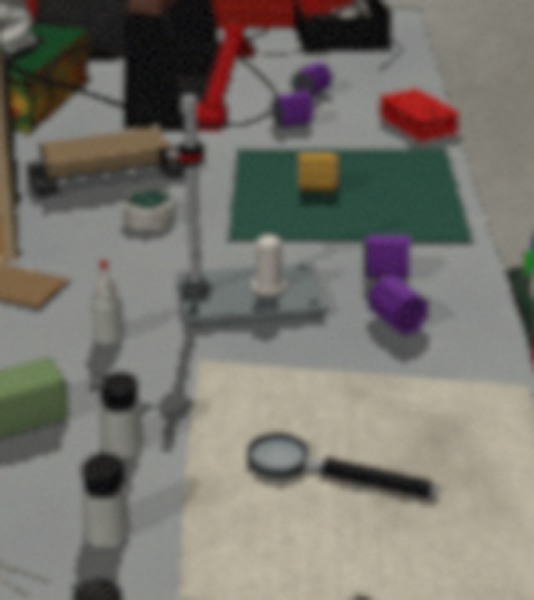

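The scene view shows the brass cap at (525,148) on the green mat, dark face towards the robot, with purple look-alikes in front of the stand at (355,260) and (425,230). The loupe is on the towel, its lens at (110,290). The red line on the collar shows at (275,65). Next I measure from the depth clouds.

```bash
python3 - <<'E'
from h import *
for c in ['scene','side']:
    d=np.load(f'{c}0.npz');I,D=d['I'],d['D'];C=cloud(c,D);H=cv2.cvtColor(I,cv2.COLOR_RGB2HSV).astype(int)
    def reg(m,x0,x1,y0,y1,z0,z1):
        m=m&(D>0)&(C[...,0]>x0)&(C[...,0]<x1)&(C[...,1]>y0)&(C[...,1]<y1)&(C[...,2]>z0)&(C[...,2]<z1); return C[m]
    T=np.ones_like(D,bool)
    def st(n,p):
        if len(p): print(c,n,len(p),'med',np.median(p,0).round(4),'p5',np.percentile(p,3,0).round(3),'p95',np.percentile(p,97,0).round(3))
    p=reg(T,.45,.65,-.36,-.19,.012,.09); st('cap',p)
    t=p[p[:,2]>.043]; st('captop',t)
    if len(t)>5:
        r=cv2.minAreaRect(p[:,:2].astype(np.float32)); print(r, cv2.minAreaRect(t[:,:2].astype(np.float32)))
    st('peg',reg(T,.53,.68,-.1,.08,.03,.09)); st('pegtop',reg(T,.53,.68,-.1,.08,.066,.09))
    p=reg(T,.52,.78,-.12,.12,.010,.018); st('plate',p); print(cv2.minAreaRect(p[:,:2].astype(np.float32)))
    st('col',reg(T,.62,.75,-.08,.08,.09,.26))
    red=((H[...,0]<10)|(H[...,0]>170))&(H[...,1]>110)
    st('red',reg(red,.62,.75,-.08,.08,.1,.25))
    dark=H[...,2]<95
    p=reg(dark,.42,.7,.2,.4,.003,.04); st('loupe',p)
    r=cv2.minAreaRect(p[:,:2].astype(np.float32)); print(r); print(cv2.boxPoints(r).round(3).tolist())
E
```

```text
scene cap 214 med [ 0.5343 -0.2688  0.0341] p5 [ 0.518 -0.294  0.014] p95 [ 0.57  -0.257  0.047]
scene captop 47 med [ 0.5425 -0.2793  0.0451] p5 [ 0.522 -0.289  0.043] p95 [ 0.57  -0.265  0.048]
((0.5437811017036438, -0.2807673513889313), (0.04954080656170845, 0.05758107081055641), 84.65465545654297) ((0.546923041343689, -0.27721738815307617), (0.024275558069348335, 0.04980723559856415), 87.40345001220703)
scene peg 150 med [0.5992 0.0006 0.0549] p5 [ 0.589 -0.016  0.031] p95 [0.679 0.01  0.083]
scene pegtop 41 med [0.6094 0.0009 0.0694] p5 [ 0.589 -0.016  0.067] p95 [0.679 0.009 0.088]
scene plate 572 med [0.611  0.008  0.0125] p5 [ 0.549 -0.053  0.01 ] p95 [0.752 0.069 0.017]
((0.662967324256897, 0.0076315924525260925), (0.24157167971134186, 0.10823065042495728), 13.536202430725098)
scene col 222 med [0.6777 0.0074 0.1752] p5 [ 0.668 -0.003  0.099] p95 [0.707 0.017 0.231]
scene red 15 med [0.672  0.0117 0.172 ] p5 [ 0.666 -0.003  0.169] p95 [0.679 0.018 0.177]
scene loupe 113 med [0.511  0.3043 0.0146] p5 [0.47  0.276 0.01 ] p95 [0.571 0.323 0.018]
((0.5199987888336182, 0.30055761
[... 889 characters left out ...]
p5 [ 0.552 -0.055  0.011] p95 [0.755 0.077 0.017]
((0.668009877204895, 0.0031677410006523132), (0.24547170102596283, 0.1150330975651741), 12.804865837097168)
side col 195 med [0.68   0.0059 0.1752] p5 [ 0.669 -0.003  0.1  ] p95 [0.707 0.016 0.232]
side red 20 med [0.6829 0.0133 0.1762] p5 [0.673 0.006 0.17 ] p95 [0.692 0.018 0.182]
side loupe 294 med [0.5266 0.301  0.0139] p5 [0.468 0.252 0.006] p95 [0.611 0.322 0.019]
((0.543282687664032, 0.30164480209350586), (0.052084747701883316, 0.15961019694805145), 62.021446228027344)
[[0.460999995470047, 0.3160000145435333], [0.6019999980926514, 0.2409999966621399], [0.6259999871253967, 0.28700000047683716], [0.48500001430511475, 0.3619999885559082]]
```

>>> apply_moves:
  commands:
    - [0,-50,0,0,0,0,0]
    - [0,-50,0,-60,0,0,0]

```text
time: 1.45
tool_pos: [0.1098, 0.6718, 0.2612]
tcp_rot: [0.205, 1.56, -0.19]
wrist_force: [-0.4, 1.3, 0.9]
width: 1.004
```

```bash
python3 - <<'E'
from h import *
s=read_state(); print(s['time'],s['q'],s['tool_pos'],R.from_rotvec(s['tcp_rot']).as_matrix().round(3))
print(camera_params('wrist'))
E
```

```text
1.45 [ 1.37306556  0.24117283  1.5304956  -0.00158836  1.36054335  0.05414854] [0.10980074 0.67184804 0.26115653] [[ 0.003  0.249  0.969]
 [ 0.009  0.968 -0.249]
 [-1.     0.009  0.001]]
{'fx': 297.3186396354542, 'fy': 297.3186396354542, 'cx': 258.735530159616, 'cy': 188.38822723094236, 'mount': array([[-1.76139394e-04, -3.12148918e-01,  9.50033169e-01,
        -1.67888625e-01],
       [ 9.99999561e-01,  8.19003386e-04,  4.54500276e-04,
         1.95232206e-03],
       [-9.19952151e-04,  9.50032832e-01,  3.12148637e-01,
        -7.95986822e-02],
       [ 0.00000000e+00,  0.00000000e+00,  0.00000000e+00,
         1.00000000e+00]])}
```

```bash
cat >> h.py <<'E'
R0=np.array([[0,0,1.],[0,1,0],[-1,0,0]])   # tool down, jaws along world y
def Ry(t): return R.from_euler('y',t,degrees=True).as_matrix()
def Rz(t): return R.from_euler('z',t,degrees=True).as_matrix()
def row(p,Rt,cur=None):
    if cur is None:
        s=read_state(); cur=(s['tool_pos'],R.from_rotvec(s['tcp_rot']).as_matrix())
    return np.r_[cur[1].T@(np.asarray(p)-cur[0])*1000, np.degrees(R.from_matrix(cur[1].T@Rt).as_rotvec())].round(1)
def log():
    s=read_state(); open('log.txt','a').write(repr([*s['q'],*s['tool_pos'],*s['tcp_rot']])+'\n'); return s
E
python3 - <<'E'
from h import *
log()
print(row([.40,.30,.33],R0),row([.45,-.24,.33],Rz(-10)@R0))
E
```

```text
[-7.120e+01 -2.872e+02  3.737e+02 -1.440e+01  1.000e-01 -5.000e-01] [-7.580e+01 -7.978e+02  5.565e+02 -4.400e+00  1.000e-01 -5.000e-01]
```

>>> apply_moves:
  commands:
    - [0,-70,-287,374,-14,0,0]
    - [0,-70,-287,374,-14,0,0]
    - [0,-70,-287,374,-14,0,0]
    - [0,-70,-287,374,-14,0,0]
    - [0,-70,-287,374,-14,0,0]
    - [0,-70,-287,374,-14,0,0]
    - [0,-70,-287,374,-14,0,0]
    - [0,-70,-287,374,-14,0,0]

```text
time: 2.45
tool_pos: [0.4005, 0.2978, 0.3264]
tcp_rot: [0.003, 1.569, -0.002]
wrist_force: [0.4, 0.1, 0.0]
width: 1.003
```

```bash
python3 - <<'E'
from h import *
s=log(); print(s['time'],s['q'],s['tool_pos'])
print(row([.42,-.26,.33],Ry(-30)@R0))
E
```

```text
2.45 [ 5.89842934e-01 -1.27727175e-01  1.80165261e+00 -4.94246172e-04
  1.46608127e+00 -9.77517295e-01] [0.40045407 0.29777717 0.32644893]
[-3.800e+00 -5.577e+02  2.140e+01 -2.000e-01 -2.990e+01  0.000e+00]
```

>>> apply_moves:
  commands:
    - [0,0,-300,30,85,0,0]
    - [0,0,-300,30,85,0,0]
    - [0,0,-300,30,85,0,0]
    - [0,0,-300,30,85,0,0]
    - [0,0,-300,30,85,0,0]
    - [0,0,-300,30,85,0,0]
    - [0,0,-300,30,85,0,0]
    - [0,0,-300,30,85,0,0]

```text
time: 3.45
tool_pos: [0.4285, -0.0005, 0.3257]
tcp_rot: [1.151, 1.245, -1.15]
wrist_force: [-0.9, -0.5, 0.3]
width: 1.003
```

```bash
python3 - <<'E'
from h import *
s=log(); print(s['time'],s['q'],s['tool_pos'])
print(row([.53,-.277,.27],Rz(180.1)@R0))
E
```

```text
3.45 [-5.94487084e-02 -2.70329921e-01  1.92003986e+00  5.49946477e-05
  1.49141635e+00 -1.38463294e-01] [ 0.42849742 -0.00053909  0.32567548]
[ 55.7  79.3 283.6  94.4  -0.   -0. ]
```

>>> apply_moves:
  commands:
    - [0,50,80,284,94,0,0]
    - [0,50,80,284,94,0,0]
    - [0,50,80,284,94,0,0]
    - [0,50,80,284,94,0,0]
    - [0,50,80,284,94,0,0]
    - [0,50,80,284,94,0,0]
    - [0,50,80,284,94,0,0]
    - [0,50,80,284,94,0,0]

```text
time: 4.45
tool_pos: [0.5325, -0.2765, 0.2753]
tcp_rot: [2.143, 0.161, -2.144]
wrist_force: [0.3, 0.4, -0.6]
width: 1.004
```

```bash
cat >> h.py <<'E'
def wuv(I,pts,s):
    """project world points to wrist camera pixels"""
    P=camera_params('wrist'); Rt=R.from_rotvec(s['tcp_rot']).as_matrix(); M=P['mount']
    t=(np.atleast_2d(pts)-s['tool_pos'])@Rt; c=(t-M[:3,3])@M[:3,:3]
    th=np.arctan2(np.hypot(c[:,0],c[:,1]),c[:,2]); ph=np.arctan2(c[:,1],c[:,0])
    return np.c_[P['cx']+P['fx']*th*np.cos(ph),P['cy']+P['fx']*th*np.sin(ph)]
def wcloud(D,s):
    P=camera_params('wrist'); Rt=R.from_rotvec(s['tcp_rot']).as_matrix(); M=P['mount']
    v,u=np.indices(D.shape); x=u-P['cx'];y=v-P['cy']; r=np.hypot(x,y)+1e-9; th=r/P['fx']
    k=np.tan(th)*D/r; c=np.stack([x*k,y*k,D],-1)
    return (c@M[:3,:3].T+M[:3,3])@Rt.T+s['tool_pos']
E
cat > fk.py <<'E'
from h import *
from scipy.optimize import least_squares
def fk(q,k):
    h,L1,a3,L2,d6,lat=k[:6]
    Q=lambda ax,t:R.from_euler(ax,t).as_matrix()
    A=Q('z',q[0]); p=np.array([0,0,h])+A@[0,lat,0]
    A=A@Q('y',q[1]); p=p+A@[0,0,L1]
    A=A@Q('y',q[2]); p=p+A@[a3,0,L2]
    A=A@Q('z',q[3]); A=A@Q('y',q[4]); A=A@Q('z',q[5])
    p=p+A@[0,0,d6]
    # tool x = local z; jaws radial at q6=0
    return p, A@np.array([[0,-1.,0],[0,0,-1.],[1.,0,0]]).T if False else A
E
python3 - <<'E'
from fk import *
s=log(); print(s['time'],s['q'],s['tool_pos'],s['tcp_rot'])
L=[eval(l) for l in open('log.txt')]; L.append([1.28812046,.264757931,1.60540074,2.2e-5,1.27367327,-.0369,.1640063,.65395494,.20414442,.19122194,1.56254743,-.19469664])
L=np.array(L)
f=lambda k:np.concatenate([fk(l[:6],k)[0]-l[6:9] for l in L])
S=least_squares(f,[.3,.4,0,.4,.2,.02]); print(S.x.round(4),np.abs(S.fun).max())
for l in L[:5]:
    A=fk(l[:6],S.x)[1]; print((A.T@R.from_rotvec(l[9:]).as_matrix()).round(2).tolist())
s=read_state();I,D=read_camera('wrist'); np.savez('w0.npz',I=I,D=D,**{k:s[k] for k in('tool_pos','tcp_rot')})
cv2.imwrite('pics/w0.png',I[...,::-1])
print(wuv(I,[.545,-.277,.047],s),D[D>0].min())
C=wcloud(D,s); m=(D>0)&(abs(C[...,0]-.545)<.06)&(abs(C[...,1]+.277)<.06)&(C[...,2]>.012)&(C[...,2]<.07)
p=C[m]; print(len(p),np.percentile(p,[2,50,98],axis=0).round(4)); t=p[p[:,2]>.04]; print(cv2.minAreaRect(p[:,:2].astype(np.float32)),cv2.minAreaRect(t[:,:2].astype(np.float32)))
E
```

```text
4.45 [-5.20470623e-01  8.77417522e-02  1.68161097e+00  2.73164122e-06
  1.37263782e+00  9.00385961e-01] [ 0.53251499 -0.27652912  0.27527257] [ 2.14323713  0.16124806 -2.14394202]
[0.2518 0.512  0.0014 0.5662 0.3735 0.0249] 6.228236656968811e-08
[[0.0, -1.0, -0.0], [0.0, 0.0, -1.0], [1.0, 0.0, 0.0]]
[[-0.0, -1.0, -0.0], [0.0, 0.0, -1.0], [1.0, -0.0, 0.0]]
[[-0.0, -1.0, -0.0], [0.0, 0.0, -1.0], [1.0, -0.0, 0.0]]
[[0.0, -1.0, -0.0], [0.0, 0.0, -1.0], [1.0, 0.0, 0.0]]
[[-0.0, -1.0, 0.0], [0.0, -0.0, -1.0], [1.0, -0.0, 0.0]]
[[261.67503052 145.42120115]] 0.050007954
1154 [[ 0.523  -0.3034  0.0286]
 [ 0.5481 -0.2815  0.0442]
 [ 0.5713 -0.2612  0.0477]]
((0.5465427041053772, -0.2823330760002136), (0.0445111058652401, 0.05026128515601158), 87.47531127929688) ((0.5464531779289246, -0.28244131803512573), (0.03311456739902496, 0.05012435466051102), 87.58811950683594)
```

View pics/w0.png

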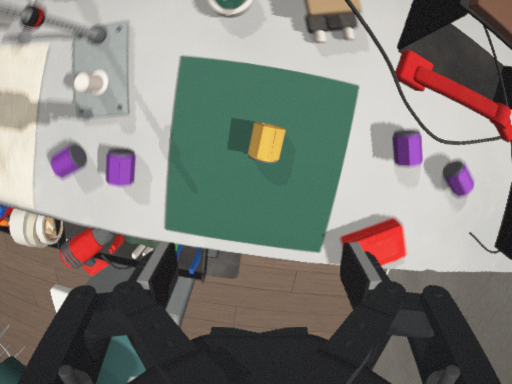

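Wrist view: the brass cap is at (267,142), mouth to +x, and depth puts it at (0.5465, -0.2823), yaw -2.5°. The kinematics fit is near exact, so I can check the plan with IK.

```bash
cat > fk.py <<'E'
from h import *
from scipy.optimize import least_squares
K=[.2518,.512,.0014,.5662,.3735,.0249]
B=np.array([[0,-1.,0],[0,0,-1.],[1.,0,0]])
def fk(q,k=K):
    h,L1,a3,L2,d6,lat=k
    Q=lambda ax,t:R.from_euler(ax,t).as_matrix()
    A=Q('z',q[0]); p=np.array([0,0,h])+A@[0,lat,0]
    A=A@Q('y',q[1]); p=p+A@[0,0,L1]
    A=A@Q('y',q[2]); p=p+A@[a3,0,L2]
    A=A@Q('z',q[3])@Q('y',q[4])@Q('z',q[5])
    return p+A@[0,0,d6], A@B
lo=np.array([-2.63,-.94,.31,-1.31,0,-2.55]);hi=np.array([2.63,2.18,2.57,4.45,2.66,2.55])
def ik(p,Rt,q0):
    def f(q):
        a,A=fk(q); return np.r_[(a-p)*5,R.from_matrix(A.T@Rt).as_rotvec()]
    S=least_squares(f,np.clip(q0,lo+.01,hi-.01),bounds=(lo,hi)); return S.x,np.abs(S.fun).max()
def plan(cands,q):
    for n,p,Rt in cands:
        q,e=ik(p,Rt,q); print(n,np.round(q,2),'err',round(e,4),'tcp',np.round(p,4))
E
cat > poses.py <<'E'
from fk import *
cap=np.array([.5465,-.2823,.027]); psi=-2.5; T=55
Rg=Rz(psi)@Ry(-T)@Rz(180)@R0
tg=cap+Rg[:,0]*.005            # TCP at grasp
tp=tg-Rg[:,0]*.11
peg=np.array([.601,-.003,0]); ys=0
Rf=Rz(ys)@Ry(-(90-T))@R0
tf=peg+[0,0,.055]+Rf[:,0]*.005  # grasp point 25 mm above the mouth (mouth at 28), +2 for higher grasp point -> see note
E
python3 - <<'E'
from poses import *
q=read_state()['q']
plan([('pre',tp,Rg),('grasp',tg,Rg),('lift',tg+[-.05,0,.25],Rg),('down',tg+[-.1,0,.3],Rz(psi+180)@R0),
('spin90',[.45,-.05,.33],Rz(90)@R0),('spin180',[.48,0,.33],R0),('over',tf+[-0.0,0,.08],Rf),('home',tf,Rf)],q)
print(row(tp,Rg)); print(Rg.T@Rf)
print(Rg.T@(Rz(psi)@[-1,0,0]), Rf.T@[0,0,1])
E
```

```text
pre [-1.12 -0.04  2.56  1.55  0.81 -0.78] err 0.0 tcp [ 0.4606 -0.2785  0.0872]
grasp [-0.9   0.24  2.46  1.93  0.72 -1.06] err 0.0 tcp [ 0.5506 -0.2825  0.0241]
lift [-1.02 -0.36  2.37  1.13  0.85 -0.08] err 0.0 tcp [ 0.5006 -0.2825  0.2741]
down [-0.61 -0.06  1.74 -0.    1.46  1.01] err 0.0 tcp [ 0.4506 -0.2825  0.3241]
spin90 [-0.37 -0.26  1.92  0.2   1.47  2.55] err 0.2035 tcp [ 0.45 -0.05  0.33]
spin180 [-0.87 -0.51  2.54  1.18  1.11  2.55] err 1.0609 tcp [0.48 0.   0.33]
over [-0.04 -0.16  2.48  2.13  0.    2.55] err 0.2104 tcp [ 0.6039 -0.003   0.1309]
home [-0.04 -0.    2.44  2.13  0.    2.55] err 0.0898 tcp [ 0.6039 -0.003   0.0509]
[188.1  -8.2  71.5   9.9  54.8   5.2]
[[ 0.93924543 -0.03573091  0.34138149]
 [-0.02501905 -0.99904822 -0.03573091]
 [ 0.34233327  0.02501905 -0.93924543]]
[-8.19152044e-01  7.06186823e-17  5.73576436e-01] [-0.81915204  0.          0.57357644]
```

```bash
cat > srch.py <<'E'
from fk import *
def ikm(p,Rt,n=0):
    best=(None,9)
    for q4 in (0,1.6,3.1):
        for q6 in (-1.5,0,1.5):
            q,e=ik(p,Rt,np.array([np.arctan2(p[1],p[0]),.2,1.8,q4,1.2,q6]))
            if e<best[1]: best=(q,e)
            if e<1e-3: return best
    return best
E
python3 - <<'E'
from srch import *
cap=np.array([.5465,-.2823,.027]);psi=-2.5;peg=np.array([.601,-.003,.055])
for fl in (0,180):
  for t in (15,25,35,45,55):
    Rg=Rz(psi)@Ry(-t)@Rz(fl)@R0
    q,e=ikm(cap+Rg[:,0]*.005,Rg); 
    if e>1e-3: print(fl,t,'init no'); continue
    q2,e2=ikm(cap-Rg[:,0]*.08,Rg); print(fl,t,'init',q.round(2),'pre',q2.round(2),e2<1e-3)
    for ph in range(-135,136,15):
        Rf=Rz(ph)@Ry(-(90-t))@Rz(180-fl)@R0
        a,e=ikm(peg+Rf[:,0]*.005,Rf)
        if e>1e-3: continue
        b,e=ikm(peg+[0,0,.08]+Rf[:,0]*.005,Rf)
        if e<1e-3: print('   phi',ph,a.round(2),b.round(2))
E
```

```text
0 15 init [-0.6   0.2   2.08  0.23  0.65 -2.29] pre [-0.62  0.06  2.07  0.2   0.81 -2.27] True
   phi -135 [ 0.26  1.06  1.19 -0.59  2.08 -2.04] [ 0.26  0.96  1.21 -0.62  2.15 -2.1 ]
   phi -120 [ 0.34  0.98  1.35 -0.73  1.94 -2.1 ] [ 0.34  0.87  1.36 -0.76  2.   -2.17]
   phi -105 [ 0.42  0.89  1.53 -0.87  1.79 -2.12] [ 0.42  0.78  1.54 -0.89  1.85 -2.2 ]
   phi -90 [ 0.5   0.8   1.72 -1.02  1.63 -2.11] [ 0.5   0.67  1.74 -1.03  1.69 -2.2 ]
   phi -75 [ 0.55  0.7   1.92 -1.19  1.48 -2.07] [ 0.55  0.56  1.93 -1.19  1.53 -2.18]
   phi -30 [ 0.47  0.48  2.48  4.18  1.21 -1.74] [ 0.47  0.23  2.5   4.27  1.11 -1.95]
   phi 30 [-0.63  0.48  2.47  1.94  1.23 -1.38] [-0.63  0.23  2.5   1.86  1.16 -1.16]
   phi 45 [-0.69  0.54  2.3   1.58  1.29 -1.26] [-0.69  0.34  2.32  1.53  1.29 -1.08]
   phi 60 [-0.68  0.62  2.11  1.32  1.39 -1.15] [-0.68  0.46  2.13  1.3   1.43 -1.01]
   phi 75 [-0.64  0.71  1.91  1.12  1.53 -1.09] [-0.64  0.57  1.93  1.12  1.58 -0.98]
   phi 90 [-0.57  0.8   1.71  0.95  1.67 -1.05] [-0.57  0.68  1.73  0.96  1.73 -0.96]
   phi 105 [-0.5   0.89  1.52  0.81  1.82 -1.05] [
[... 8771 characters left out ...]
  0.22]
   phi -45 [ 0.26  0.15  2.21 -0.92  0.67  0.19] [ 0.26  0.02  2.16 -0.78  0.79 -0.01]
   phi -30 [ 0.18  0.07  2.3  -0.96  0.47 -0.06] [ 0.18 -0.07  2.25 -0.72  0.6  -0.33]
   phi -15 [ 0.07  0.01  2.36 -0.79  0.26 -0.52] [ 0.07 -0.13  2.3  -0.47  0.42 -0.87]
   phi 0 [-0.07 -0.01  2.38  0.25  0.17 -1.88] [-0.07 -0.15  2.32  0.12  0.36 -1.74]
   phi 90 [-0.38  0.41  1.86  0.61  1.2   2.44] [-0.38  0.31  1.82  0.58  1.31  2.52]
   phi 105 [-0.34  0.49  1.74  0.51  1.33  2.31] [-0.34  0.4   1.7   0.5   1.44  2.37]
   phi 120 [-0.29  0.56  1.63  0.41  1.43  2.17] [-0.29  0.47  1.59  0.4   1.55  2.22]
   phi 135 [-0.23  0.61  1.54  0.31  1.53  2.02] [-0.23  0.53  1.5   0.31  1.64  2.06]
```

```bash
cat > poses.py <<'E'
from srch import *
c0=np.array([.5465,-.2823,.025]); psi=-2.5; T=35
Rg=Rz(psi)@Ry(-T)@Rz(180)@R0
tg=c0+[0,0,.003]+Rg[:,0]*.005
tp=tg-Rg[:,0]*.09
peg=np.array([.601,-.003,0]); PH=75
Rf=Rz(PH)@Ry(-(90-T))@R0
def final(tcp0,R00,Rt=None):  # TCP for cap home, from the measured grasp
    Rt=Rf if Rt is None else Rt
    return peg+[0,0,.053]+Rt@R00.T@(tcp0-c0)
E
python3 - <<'E'
from poses import *
print(row(tp,Rg),row(tg,Rg,(tp,Rg)))
q=read_state()['q']
plan([('pre',tp,Rg),('g',tg,Rg),('lift',tg+[0,0,.2],Rg),('f',final(tg,Rg)+[0,0,.12],Rf),('f',final(tg,Rg),Rf)],q)
E
```

```text
[177.7  -1.3  34.9  10.4  34.9   3.3] [90.  0.  0.  0.  0.  0.]
pre [-0.83 -0.09  2.35  0.82  0.59  0.16] err 0.0 tcp [ 0.4978 -0.2802  0.0976]
g [-0.74  0.12  2.31  1.07  0.43 -0.06] err 0.0 tcp [ 0.5494 -0.2824  0.0239]
lift [-0.74 -0.17  2.15  0.57  0.75  0.53] err 0.0 tcp [ 0.5494 -0.2824  0.2239]
f [-0.56  0.32  1.93  0.92  1.4   2.43] err 0.0 tcp [ 0.6013 -0.0019  0.1701]
f [-0.56  0.49  1.96  0.96  1.28  2.26] err 0.0 tcp [ 0.6013 -0.0019  0.0501]
```

>>> apply_moves:
  commands:
    - [0,90,-1,18,5,20,2]
    - [0,90,-1,18,5,20,2]
    - [0,178,-1,35,10.4,35,3.3]
    - [0,178,-1,35,10.4,35,3.3]
    - [0,178,-1,35,10.4,35,3.3]
    - [0,178,-1,35,10.4,35,3.3]

```text
time: 5.25
tool_pos: [0.4997, -0.2826, 0.1003]
tcp_rot: [-2.779, 0.044, 1.441]
wrist_force: [1.0, -0.3, 1.3]
width: 1.001
```

```bash
python3 - <<'E'
from poses import *
s=read_state();I,D=read_camera('wrist'); C=wcloud(D,s)
print(s['tool_pos'],row(tp,Rg),row(tg,Rg))
m=(D>0)&(abs(C[...,0]-.545)<.06)&(abs(C[...,1]+.277)<.06)&(C[...,2]>.012)&(C[...,2]<.07)&(I[...,0]>I[...,2]*1.5)
p=C[m]; print(len(p),np.percentile(p,[1,50,99],axis=0).round(4)); t=p[p[:,2]>.042]; print(cv2.minAreaRect(p[:,:2].astype(np.float32)),cv2.minAreaRect(t[:,:2].astype(np.float32)))
cv2.imwrite('pics/w1.png',I[...,::-1])
E
```

```text
[ 0.49966384 -0.28262776  0.10027001] [ 1.5 -3.2  5.   0.9 -0.3  0.2] [91.5 -2.8  5.5  0.9 -0.3  0.2]
2608 [[ 0.5241 -0.3039  0.0309]
 [ 0.5467 -0.2823  0.0448]
 [ 0.571  -0.2607  0.0478]]
((0.546561062335968, -0.2823271155357361), (0.04380816966295242, 0.05133761093020439), 87.88481140136719) ((0.5484528541564941, -0.2825576663017273), (0.02917894348502159, 0.047515399754047394), 87.82019805908203)
```

View pics/w1.png

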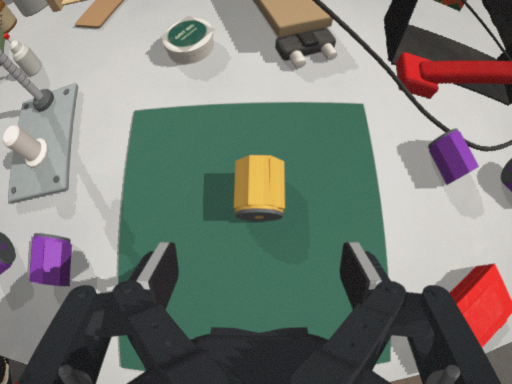

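The cap is at (260,187) between the jaws, and the measurements agree. Advancing.

>>> apply_moves:
  commands:
    - [0,45,0,0,0,0,0]
    - [0,90,0,0,0,0,0]
    - [0,90,0,0,0,0,0]
    - [0,90,0,0,0,0,0]

```text
time: 5.8
tool_pos: [0.5523, -0.2836, 0.0268]
tcp_rot: [-2.781, 0.042, 1.439]
wrist_force: [-0.4, 0.2, 0.0]
width: 1.0
```

```bash
python3 - <<'E'
from poses import *
s=read_state();print(s['tool_pos'],s['joint_vel'].round(3),row(tg,Rg))
E
```

```text
[ 0.55230459 -0.28355465  0.02676972] [-0.013 -0.034  0.018  0.009 -0.004 -0.01 ] [ 0.6 -1.1  4.1  0.8 -0.3  0.4]
```

>>> apply_moves:
  commands:
    - [0,1,-1,3,0.8,0,0]
    - [0,1,-1,3,0.8,0,0]
    - [1,1,-1,3,0.8,0,0]
    - [1,1,-1,3,0.8,0,0]
    - [1,1,-1,3,0.8,0,0]
    - [1,1,-1,3,0.8,0,0]
    - [1,1,-1,3,0.8,0,0]
    - [1,1,-1,3,0.8,0,0]
  force: 50

```text
time: 6.8
tool_pos: [0.5523, -0.2844, 0.028]
tcp_rot: [-2.774, 0.057, 1.423]
wrist_force: [-2.7, 3.0, 22.8]
width: 0.136
```

```bash
python3 - <<'E'
from poses import *
s=read_state();print(s['time'],s['tool_pos'],s['width'],s['wrist_force'],row(tg,Rg), row(s['tool_pos']+[0,0,.2],R.from_rotvec(s['tcp_rot']).as_matrix()))
np.savez('grasp.npz',p=s['tool_pos'],R=R.from_rotvec(s['tcp_rot']).as_matrix())
E
```

```text
6.8 [ 0.552265   -0.28439217  0.02796442] 0.13627169715502843 [-2.71933226  3.02618667 22.7881742 ] [ 1.6 -1.8  4.8 -0.1 -0.7  0.2] [-162.5   -0.8 -116.6    0.     0.     0. ]
```

```bash
python3 - <<'E'
from poses import *
s=read_state();I,D=read_camera('wrist'); C=wcloud(D,s)
print(s['width'],s['wrist_force'])
m=(D>0)&(abs(C[...,0]-.545)<.08)&(abs(C[...,1]+.277)<.06)&(C[...,2]>.006)&(C[...,2]<.1)&(I[...,0]>I[...,2]*1.5)
p=C[m]; print(len(p),np.percentile(p,[1,50,99],axis=0).round(4))
cv2.imwrite('pics/w2.png',I[...,::-1])
E
```

```text
0.13627169715502843 [-2.71933226  3.02618667 22.7881742 ]
4400 [[ 0.5298 -0.3056  0.0335]
 [ 0.557  -0.2831  0.0459]
 [ 0.5761 -0.2622  0.0579]]
```

View pics/w2.png

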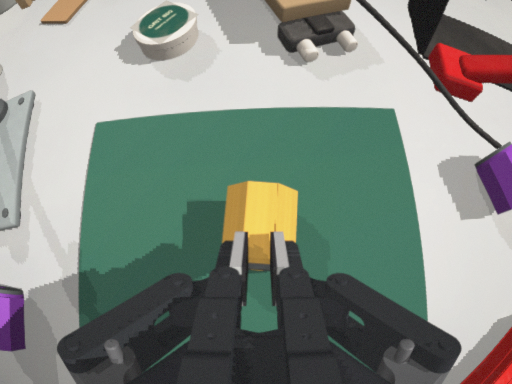

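The fingers closed to a 12 mm gap, riding over the cap's upper bevels because the grasp was too shallow. I'll open, back off and check tips_ahead.

>>> apply_moves:
  commands:
    - [0,0,0,0,0,0,0]
    - [0,0,0,0,0,0,0]
    - [0,0,0,0,0,0,0]
    - [0,-10,0,0,0,0,0]
    - [0,-90,0,0,0,0,0]
    - [0,-90,0,0,0,0,0]
    - [0,-90,0,0,0,0,0]
    - [0,-90,0,0,0,0,0]

```text
time: 7.85
tool_pos: [0.4956, -0.2793, 0.0942]
tcp_rot: [-2.763, 0.053, 1.436]
wrist_force: [-0.1, 0.7, 0.6]
width: 0.998
```

```bash
python3 - <<'E'
from poses import *
P=camera_params('wrist');M=P['mount']
def pr(t):
    c=(np.atleast_2d(t)-M[:3,3])@M[:3,:3]; th=np.arctan2(np.hypot(c[:,0],c[:,1]),c[:,2]); ph=np.arctan2(c[:,1],c[:,0])
    return np.c_[P['cx']+P['fx']*th*np.cos(ph),P['cy']+P['fx']*th*np.sin(ph)].round(0).tolist()
for x in (.014,0,-.013,-.03,-.05): print(x,'open',pr([x,-.0425,0]),pr([x,-.0425,.011]),'shut',pr([x,-.006,0]),pr([x,-.006,.011]))
I,D=read_camera('wrist')
s=read_state();C=wcloud(D,s);Rt=R.from_rotvec(s['tcp_rot']).as_matrix(); F=(C-s['tool_pos'])@Rt
for v in range(235,300,6): print(v,[(u,*(F[v,u]*1000).round(0).astype(int)) for u in (150,158,166,174)])
E
```

```text
0.014 open [[199.0, 218.0]] [[200.0, 232.0]] shut [[253.0, 218.0]] [[253.0, 233.0]]
0 open [[195.0, 227.0]] [[196.0, 242.0]] shut [[252.0, 227.0]] [[252.0, 243.0]]
-0.013 open [[190.0, 236.0]] [[192.0, 252.0]] shut [[252.0, 237.0]] [[252.0, 253.0]]
-0.03 open [[184.0, 250.0]] [[186.0, 267.0]] shut [[251.0, 252.0]] [[251.0, 269.0]]
-0.05 open [[175.0, 270.0]] [[178.0, 288.0]] shut [[250.0, 273.0]] [[250.0, 291.0]]
235 [(150, np.int64(79), np.int64(-108), np.int64(48)), (158, np.int64(79), np.int64(-100), np.int64(48)), (166, np.int64(79), np.int64(-91), np.int64(47)), (174, np.int64(79), np.int64(-83), np.int64(47))]
241 [(150, np.int64(74), np.int64(-107), np.int64(52)), (158, np.int64(75), np.int64(-99), np.int64(53)), (166, np.int64(77), np.int64(-91), np.int64(53)), (174, np.int64(76), np.int64(-83), np.int64(52))]
247 [(150, np.int64(73), np.int64(-107), np.int64(58)), (158, np.int64(-46), np.int64(-51), np.int64(-11)), (166, np.int64(-47), np.int64(-46), np.int64(-11)), (174, np.int64(-40), np.int64(-45), np.int64(-7))]
253 [(150, np.int64(-46), np.int64(-56), np.int64(-7)), (15
[... 913 characters left out ...]
p.int64(-44), np.int64(-2)), (174, np.int64(-46), np.int64(-45), np.int64(7))]
283 [(150, np.int64(-76), np.int64(-45), np.int64(-11)), (158, np.int64(-69), np.int64(-45), np.int64(-6)), (166, np.int64(-61), np.int64(-44), np.int64(0)), (174, np.int64(-49), np.int64(-44), np.int64(8))]
289 [(150, np.int64(-75), np.int64(-46), np.int64(-7)), (158, np.int64(-70), np.int64(-45), np.int64(-4)), (166, np.int64(-60), np.int64(-45), np.int64(4)), (174, np.int64(49), np.int64(-81), np.int64(90))]
295 [(150, np.int64(-77), np.int64(-46), np.int64(-5)), (158, np.int64(-71), np.int64(-45), np.int64(-1)), (166, np.int64(-63), np.int64(-45), np.int64(6)), (174, np.int64(46), np.int64(-81), np.int64(94))]
```

```bash
python3 - <<'E'
from poses import *
P=camera_params('wrist');M=P['mount']
def pr(t):
    c=(np.atleast_2d(t)-M[:3,3])@M[:3,:3]; th=np.arctan2(np.hypot(c[:,0],c[:,1]),c[:,2]); ph=np.arctan2(c[:,1],c[:,0])
    return np.c_[P['cx']+P['fx']*th*np.cos(ph),P['cy']+P['fx']*th*np.sin(ph)].round(0).tolist()
for x in (-.01,-.02,-.03,-.04): print(x,pr([x,-.006,-.011]))
s=read_state();Rt=R.from_rotvec(s['tcp_rot']).as_matrix()
for c in ('scene','side'):
    I,D=read_camera(c);C=cloud(c,D);F=(C-s['tool_pos'])@Rt
    g=(D>0)&(abs(F[...,1])<.075)&(abs(F[...,2])<.03)&(F[...,0]>-.12)&(F[...,0]<.03)&(C[...,2]>.02)
    f=F[g]; print(c,len(f)); 
    print(np.histogram(f[:,0],bins=np.arange(-.12,.031,.01)))
    print((f[np.argsort(-f[:,0])[:8]]*1000).round(0).tolist())
E
```

```text
-0.01 [[252.0, 218.0]]
-0.02 [[251.0, 225.0]]
-0.03 [[251.0, 233.0]]
-0.04 [[250.0, 242.0]]
scene 5
(array([1, 1, 3, 0, 0, 0, 0, 0, 0, 0, 0, 0, 0, 0, 0]), array([-1.20000000e-01, -1.10000000e-01, -1.00000000e-01, -9.00000000e-02,
       -8.00000000e-02, -7.00000000e-02, -6.00000000e-02, -5.00000000e-02,
       -4.00000000e-02, -3.00000000e-02, -2.00000000e-02, -1.00000000e-02,
       -5.55111512e-17,  1.00000000e-02,  2.00000000e-02,  3.00000000e-02]))
[[-90.0, 63.0, 14.0], [-98.0, 67.0, 13.0], [-98.0, 61.0, 15.0], [-103.0, 69.0, 12.0], [-113.0, 65.0, 14.0]]
side 202
(array([31, 27, 27, 21, 23, 27, 25, 20,  1,  0,  0,  0,  0,  0,  0]), array([-1.20000000e-01, -1.10000000e-01, -1.00000000e-01, -9.00000000e-02,
       -8.00000000e-02, -7.00000000e-02, -6.00000000e-02, -5.00000000e-02,
       -4.00000000e-02, -3.00000000e-02, -2.00000000e-02, -1.00000000e-02,
       -5.55111512e-17,  1.00000000e-02,  2.00000000e-02,  3.00000000e-02]))
[[-40.0, -46.0, -3.0], [-41.0, -44.0, 6.0], [-42.0, 42.0, 3.0], [-43.0, -48.0, -0.0], [-43.0, 44.0, 7.0], [-43.0, 43.0, -9.0], [-44.0, 38.0, -4.0], [-45.0, -50.0, -7.0]]
```

All three views agree: the open fingertips sit about 42 mm further back in the tool frame than stated (x about -41 mm, not +1). I'll plan with the measured geometry.

```bash
python3 - <<'E'
s=open('poses.py').read()
s=s.replace("c0=np.array([.5465,-.2823,.025]); psi=-2.5; T=35","c0=np.array([.5519,-.2819,.025]); psi=-5.6; T=35; G=.049")
s=s.replace("tg=c0+[0,0,.003]+Rg[:,0]*.005","tg=c0+Rg[:,0]*G")
open('poses.py','w').write(s)
E
python3 - <<'E'
from poses import *
print(row(tp,Rg),row(tg,Rg))
q=read_state()['q']
for ph in (45,60,75,90):
    Rf=Rz(ph)@Ry(-(90-T))@R0; f=final(tg,Rg,Rf); print(ph)
    plan([('pre',tp,Rg),('g',tg,Rg),('lift',tg+[0,0,.2],Rg),('f',f+[0,0,.12],Rf),('f',f,Rf)],q)
E
```

```text
[47.5 -0.4 -6.6  2.3 -0.   2.3] [137.4   3.2  -6.6   2.3  -0.    2.3]
45
pre [-0.75  0.01  2.34  0.93  0.45  0.14] err 0.0 tcp [ 0.5285 -0.2796  0.0586]
g [-0.68  0.24  2.28  1.28  0.33 -0.19] err 0.0 tcp [ 0.5799 -0.2846 -0.0151]
lift [-0.68 -0.09  2.16  0.57  0.62  0.6 ] err 0.0 tcp [ 0.5799 -0.2846  0.1849]
f [-0.49  0.11  2.25  1.28  0.96  2.54] err 0.0 tcp [0.6294 0.0254 0.1449]
f [-0.49  0.35  2.27  1.48  0.91  2.21] err 0.0 tcp [0.6294 0.0254 0.0249]
60
pre [-0.75  0.01  2.34  0.93  0.45  0.14] err 0.0 tcp [ 0.5285 -0.2796  0.0586]
g [-0.68  0.24  2.28  1.28  0.33 -0.19] err 0.0 tcp [ 0.5799 -0.2846 -0.0151]
lift [-0.68 -0.09  2.16  0.57  0.62  0.6 ] err 0.0 tcp [ 0.5799 -0.2846  0.1849]
f [-0.51  0.22  2.11  1.11  1.15  2.48] err 0.0 tcp [0.6211 0.0318 0.1449]
f [-0.51  0.44  2.13  1.22  1.06  2.24] err 0.0 tcp [0.6211 0.0318 0.0249]
75
pre [-0.75  0.01  2.34  0.93  0.45  0.14] err 0.0 tcp [ 0.5285 -0.2796  0.0586]
g [-0.68  0.24  2.28  1.28  0.33 -0.19] err 0.0 tcp [ 0.5799 -0.2846 -0.0151]
lift [-0.68 -0.09  2.16  0.57  0.62  0.6 ] err 0.0 tcp [ 0.5799 -0.2846  0.1849]
f [-0.5   0.34  1.96  0.96  1.33  2.42] err 0.0 tcp [0.6114 0.0358 0.1449]
f [-0.5   0.52  1.98  1.02  1.22  2.24] err 0.0 tcp [0.6114 0.0358 0.0249]
90
pre [-0.75  0.01  2.34  0.93  0.45  0.14] err 0.0 tcp [ 0.5285 -0.2796  0.0586]
g [-0.68  0.24  2.28  1.28  0.33 -0.19] err 0.0 tcp [ 0.5799 -0.2846 -0.0151]
lift [-0.68 -0.09  2.16  0.57  0.62  0.6 ] err 0.0 tcp [ 0.5799 -0.2846  0.1849]
f [-0.46  0.44  1.81  0.83  1.49  2.35] err 0.0 tcp [0.601  0.0371 0.1449]
f [-0.46  0.61  1.83  0.85  1.37  2.2 ] err 0.0 tcp [0.601  0.0371 0.0249]
```

>>> apply_moves:
  commands:
    - [0,47,0,-6,2.3,0,2.3]
    - [0,70,1,-6,2.3,0,2.3]
    - [0,110,2,-6,2.3,0,2.3]
    - [0,137,3,-6,2.3,0,2.3]
    - [0,137,3,-6,2.3,0,2.3]
    - [0,137,3,-6,2.3,0,2.3]

```text
time: 8.8
tool_pos: [0.5793, -0.285, -0.014]
tcp_rot: [-2.746, 0.135, 1.428]
wrist_force: [0.4, -0.0, 0.8]
width: 0.999
```

```bash
python3 - <<'E'
from poses import *
s=read_state();print(s['time'],s['tool_pos'],s['wrist_force'],s['joint_vel'].round(3),row(tg,Rg))
E
```

```text
8.8 [ 0.57930568 -0.28498425 -0.01395608] [ 0.4446071  -0.02216761  0.77413682] [-0.008 -0.028  0.001  0.004  0.001 -0.005] [ 1.3 -0.4  0.2  0.  -0.1 -0.1]
```

>>> apply_moves:
  commands:
    - [1,1,0,0,0,0,0]
    - [1,1,0,0,0,0,0]
    - [1,1,0,0,0,0,0]
    - [1,1,0,0,0,0,0]
    - [1,1,0,0,0,0,0]
    - [1,1,0,0,0,0,0]
  force: 50

```text
time: 9.55
tool_pos: [0.5804, -0.286, -0.0133]
tcp_rot: [-2.748, 0.138, 1.425]
wrist_force: [-4.9, 1.2, 7.1]
width: 0.508
```

```bash
python3 - <<'E'
from poses import *
s=read_state();Rr=R.from_rotvec(s['tcp_rot']).as_matrix();print(s['time'],s['tool_pos'],s['width'],s['wrist_force'],row(tg,Rg),row(s['tool_pos']+[0,0,.2],Rr))
np.savez('grasp.npz',p=s['tool_pos'],R=Rr)
E
```

```text
9.55 [ 0.5804042  -0.2859558  -0.01333413] 0.5084887405782335 [-4.88097345  1.24403433  7.05949143] [ 1.1 -1.3  1.6  0.1 -0.2 -0.2] [-163.5    0.6 -115.2    0.     0.     0. ]
```

Gripped at a 43 mm opening, which fits the 44 mm flats. Lifting.

>>> apply_moves:
  commands:
    - [1,-20,0,-14,0,0,0]
    - [1,-60,0,-42,0,0,0]
    - [1,-110,0,-77,0,0,0]
    - [1,-164,0,-115,0,0,0]
    - [1,-164,0,-115,0,0,0]
    - [1,-164,0,-115,0,0,0]

```text
time: 10.3
tool_pos: [0.5794, -0.2844, 0.1854]
tcp_rot: [-2.746, 0.135, 1.428]
wrist_force: [-0.3, 1.3, -2.6]
width: 0.509
```

```bash
cat > seg.py <<'E'
from poses import *
from scipy.spatial.transform import Slerp
def track(p0,R0_,p1,R1,q,n=24,show=True):
    """Cartesian line check: worst IK error, joint step, range margin"""
    sl=Slerp([0,1],R.from_matrix([R0_,R1])); E=0;J=np.zeros(6);m=9;qs=[q]
    for t in np.linspace(0,1,n+1)[1:]:
        q2,e=ik((1-t)*p0+t*p1,sl(t).as_matrix(),q); E=max(E,e);J=np.maximum(J,abs(q2-q));m=min(m,(q2-lo).min(),(hi-q2).min());q=q2
    print('err',round(E,4),'maxstep',J.round(2),'margin',round(m,2),'q',q.round(2)); return q
E
python3 - <<'E'
from seg import *
g=np.load('grasp.npz'); s=read_state();print(s['time'],s['tool_pos'],s['width'],s['wrist_force'])
Rc=R.from_rotvec(s['tcp_rot']).as_matrix()
I,D=read_camera('wrist'); cv2.imwrite('pics/w3.png',I[...,::-1])
C=wcloud(D,s);F=(C-s['tool_pos'])@Rc
m=(D>0)&(abs(F[...,0])<.12)&(abs(F[...,1])<.04)&(abs(F[...,2])<.05)&(I[...,0]>I[...,2]*1.7)&(I[...,0]>80); print('cap in tool',m.sum(),np.percentile(F[m],[2,50,98],axis=0).round(4))
# expected
print('exp centre in tool',g['R'].T@(c0-g['p']))
for ph in (45,60,75):
    Rf=Rz(ph)@Ry(-(90-T))@R0; f=final(g['p'],g['R'],Rf); print(ph,f)
    q=track(s['tool_pos'],Rc,f+[0,0,.13],Rf,s['q']); track(f+[0,0,.13],Rf,f,Rf,q)
    print(row(f+[0,0,.13],Rf))
E
```

```text
10.3 [ 0.5793754  -0.28444117  0.18544295] 0.509456029478303 [-0.27742136  1.30373161 -2.57230658]
cap in tool 10191 [[-0.0761 -0.0225 -0.0302]
 [-0.0619 -0.0018 -0.0106]
 [-0.0452  0.0188  0.009 ]]
exp centre in tool [-0.0479079  -0.0011231   0.00141973]
45 [0.62737963 0.02496793 0.02435818]
err 0.0067 maxstep [0.02 0.01 0.03 0.08 0.04 0.16] margin 0.0 q [-0.49  0.09  2.25  1.27  0.97  2.55]
err 0.001 maxstep [0.   0.01 0.   0.01 0.01 0.02] margin 0.0 q [-0.49  0.35  2.28  1.48  0.91  2.21]
[  34.4 -312.     1.4  135.2  -45.9  -24. ]
60 [0.61924214 0.0308425  0.02435818]
err 0.0 maxstep [0.03 0.02 0.03 0.06 0.04 0.16] margin 0.05 q [-0.51  0.21  2.11  1.1   1.17  2.5 ]
err 0.0 maxstep [0.   0.01 0.   0.01 0.   0.01] margin 0.06 q [-0.51  0.44  2.13  1.22  1.06  2.24]
[  29.4 -317.1    8.5  120.9  -55.9  -21.4]
75 [0.60986147 0.03441076 0.02435818]
err 0.0 maxstep [0.03 0.02 0.03 0.07 0.05 0.17] margin 0.12 q [-0.5   0.32  1.96  0.96  1.34  2.43]
err 0.0 maxstep [0.   0.01 0.   0.   0.01 0.01] margin 0.13 q [-0.5   0.52  1.98  1.01  1.22  2.23]
[  23.9 -319.7   16.5  106.   -64.5  -18.8]
```

View pics/w3.png

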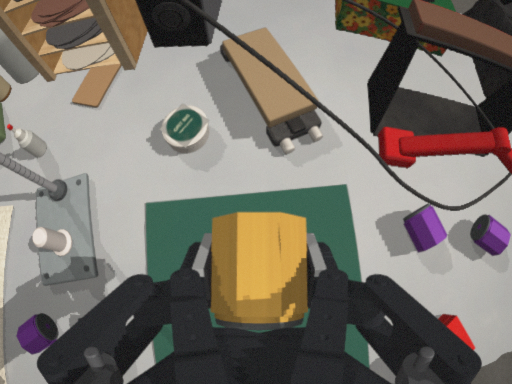

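Held: the cap shows at (258,265) between the pads. I'll rotate in place at a safe spot first and refine the peg position.

```bash
python3 - <<'E'
from seg import *
g=np.load('grasp.npz'); s=read_state(); Rc=R.from_rotvec(s['tcp_rot']).as_matrix()
I,D=read_camera('wrist');C=wcloud(D,s)
def m(z0,z1,x0=.54,x1=.64,y0=-.05,y1=.05): return C[(D>0)&(C[...,2]>z0)&(C[...,2]<z1)&(C[...,0]>x0)&(C[...,0]<x1)&(C[...,1]>y0)&(C[...,1]<y1)]
p=m(.067,.074); print('pegtop',len(p),np.percentile(p,[2,50,98],axis=0).round(4),p.mean(0),cv2.minEnclosingCircle(p[:,:2].astype(np.float32)))
p=m(.04,.064);print('pegside',len(p),np.percentile(p,[2,50,98],axis=0).round(4))
for c in ('scene','side'):
    d=np.load(c+'0.npz');CC=cloud(c,d['D']);k=(CC[...,2]>.067)&(CC[...,2]<.074)&(abs(CC[...,0]-.605)<.03)&(abs(CC[...,1])<.04);p=CC[k];print(c,len(p),np.percentile(p,[2,50,98],axis=0).round(4))
PH=75;f=final(g['p'],g['R']); a=np.array([.56,-.26,.27])
q=track(s['tool_pos'],Rc,a,Rf,s['q']); q=track(a,Rf,f+[0,0,.2],Rf,q);track(f+[0,0,.2],Rf,f,Rf,q)
print(row(a,Rf),row(f+[0,0,.1],Rf,(a,Rf)))
E
```

```text
pegtop 199 [[ 0.5936 -0.0219  0.0672]
 [ 0.6047 -0.0112  0.0692]
 [ 0.6146  0.0007  0.0707]] [ 0.6044801  -0.01110392  0.06904572] ((0.6040480136871338, -0.010952288284897804), 0.012794619426131248)
pegside 232 [[ 0.5918 -0.0234  0.0405]
 [ 0.6022 -0.0205  0.0527]
 [ 0.6164 -0.01    0.0635]]
scene 19 [[ 0.5871 -0.0161  0.0672]
 [ 0.5974 -0.0086  0.0684]
 [ 0.6108  0.0027  0.0718]]
side 21 [[ 0.5917 -0.0213  0.0671]
 [ 0.6009 -0.0074  0.0692]
 [ 0.6133  0.0007  0.0717]]
err 0.0 maxstep [0.02 0.03 0.04 0.07 0.06 0.14] margin 0.12 q [-0.89  0.44  1.55  0.74  1.78  2.43]
err 0.0 maxstep [0.02 0.01 0.02 0.01 0.02 0.01] margin 0.01 q [-0.5   0.23  1.92  0.94  1.42  2.54]
err 0.0 maxstep [0.   0.01 0.01 0.   0.01 0.01] margin 0.03 q [-0.5   0.52  1.98  1.01  1.22  2.23]
[-83.6 -21.7 -33.3 106.  -64.4 -18.8] [327.1  28.   51.2   0.    0.    0. ]
```

>>> apply_moves:
  commands:
    - [1,-80,-20,-33,0,0,0]
    - [1,-80,-20,-33,53,-32,-9.4]
    - [1,-80,-20,-33,53,-32,-9.4]
    - [1,-80,-20,-33,53,-32,-9.4]
    - [1,-80,-20,-33,53,-32,-9.4]
    - [1,-80,-20,-33,53,-32,-9.4]
    - [1,-80,-20,-33,53,-32,-9.4]
    - [1,-80,-20,-33,53,-32,-9.4]

```text
time: 11.4
tool_pos: [0.5625, -0.2635, 0.2657]
tcp_rot: [-1.545, 0.407, 1.502]
wrist_force: [0.1, 0.1, -1.6]
width: 0.507
```

```bash
sed -i 's/peg=np.array(.*/peg=np.array([.603,-.010,0]); PH=75/' poses.py; python3 - <<'E'
from seg import *
s=read_state(); print(s['time'],s['tool_pos'],s['q'],s['width'])
print(row([.56,-.26,.27],Rf))
E
```

```text
11.4 [ 0.56245207 -0.26354931  0.26571026] [-0.72040259  0.15686786  1.67988689  0.41362756  1.40544302  1.69294692] 0.5071844915779139
[ -3.2  -1.6   4.9  53.  -32.3  -9.2]
```

>>> apply_moves:
  commands:
    - [1,-3,-1,5,53,-32.3,-9.2]
    - [1,-3,-1,5,53,-32.3,-9.2]
    - [1,-3,-1,5,53,-32.3,-9.2]
    - [1,-3,-1,5,53,-32.3,-9.2]
    - [1,-3,-1,5,53,-32.3,-9.2]
    - [1,-3,-1,5,53,-32.3,-9.2]
    - [1,-3,-1,5,53,-32.3,-9.2]

```text
time: 12.28
tool_pos: [0.5588, -0.2593, 0.2707]
tcp_rot: [-0.403, 0.52, 1.265]
wrist_force: [-0.3, -0.6, -2.0]
width: 0.508
```

```bash
python3 - <<'E'
from seg import *
g=np.load('grasp.npz'); f=final(g['p'],g['R'])
s=read_state(); print(s['time'],s['tool_pos'],s['q'],s['width'])
print(row(f+[0,0,.075],Rf)); Rc=R.from_rotvec(s['tcp_rot']).as_matrix()
track(s['tool_pos'],Rc,f+[0,0,.075],Rf,s['q'])
E
```

```text
12.275 [ 0.55882664 -0.2592714   0.27071322] [-0.89173401  0.43430014  1.55383897  0.74266597  1.77914278  2.42403751] 0.5081130463171031
[ 3.363e+02  2.320e+01  2.700e+01  2.000e-01 -1.000e-01  1.000e-01]
err 0.0 maxstep [0.02 0.01 0.02 0.02 0.02 0.  ] margin 0.13 q [-0.51  0.41  1.96  0.97  1.29  2.35]
```

>>> apply_moves:
  commands:
    - [1,300,23,0,0,0,0]
    - [1,300,23,0,0,0,0]
    - [1,300,23,0,0,0,0]
    - [1,300,23,0,0,0,0]
    - [1,300,23,0,0,0,0]
    - [1,336,23,27,0,0,0]
    - [1,336,23,27,0,0,0]
    - [1,336,23,27,0,0,0]

```text
time: 13.28
tool_pos: [0.614, 0.0266, 0.1031]
tcp_rot: [-0.411, 0.518, 1.265]
wrist_force: [-0.2, 0.5, -2.1]
width: 0.507
```

```bash
python3 - <<'E'
from seg import *
g=np.load('grasp.npz'); f=final(g['p'],g['R'])
s=read_state(); print(s['time'],s['tool_pos'],s['width'],row(f+[0,0,.075],Rf)); Rc=R.from_rotvec(s['tcp_rot']).as_matrix()
print('cap centre exp',s['tool_pos']+Rc@g['R'].T@(c0-g['p']),'axis',Rc@g['R'].T@Rz(psi)@[-1,0,0])
out=[]
for c in ('scene','side'):
    I,D=read_camera(c);C=cloud(c,D)
    b=(D>0)&(I[...,0]>I[...,2]*1.7)&(I[...,0]>80)&(abs(C[...,0]-.6)<.06)&(abs(C[...,1])<.07)&(C[...,2]>.08)
    p=C[b];print(c,'brass',len(p),np.percentile(p,[2,50,98],axis=0).round(4).tolist())
    w=(D>0)&(C[...,2]>.025)&(C[...,2]<.073)&(abs(C[...,0]-.6)<.03)&(abs(C[...,1]+.005)<.03)&(I.min(-1)>120)
    p=C[w];print(c,'peg',len(p),np.percentile(p,[2,50,98],axis=0).round(4).tolist())
    v,u=np.argwhere(b).mean(0).astype(int); out.append(cv2.resize(I[max(v-40,0):v+60,max(u-50,0):u+50],(400,400),interpolation=cv2.INTER_CUBIC))
cv2.imwrite('pics/c4.png',np.hstack(out)[...,::-1])
E
```

```text
13.275 [0.61397443 0.02663182 0.10310153] 0.5066069035024366 [ 2.3  2.3 -2.9  0.6 -0.3  0.1]
cap centre exp [ 0.60502098 -0.01060125  0.13194556] axis [-0.00936408  0.00436163  0.99994664]
scene brass 90 [[0.5807, -0.0212, 0.108], [0.5941, 0.0105, 0.141], [0.6066, 0.0163, 0.1544]]
scene peg 120 [[0.5885, -0.0172, 0.0264], [0.5961, -0.0027, 0.0502], [0.6119, 0.0057, 0.0707]]
side brass 143 [[0.5869, -0.0063, 0.1098], [0.607, 0.0081, 0.1335], [0.6244, 0.0141, 0.1541]]
side peg 73 [[0.5903, -0.0124, 0.0287], [0.6075, -0.0007, 0.0541], [0.6149, 0.0041, 0.0715]]
```

View pics/c4.png

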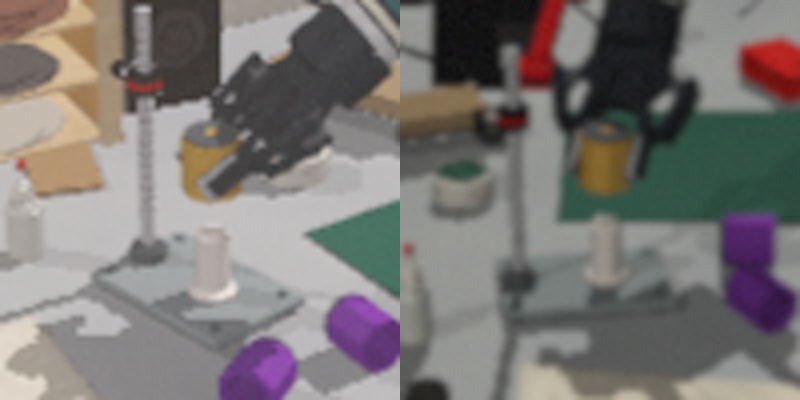

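The cap is mouth down with its dark face up, above the peg in both views, about 2 mm too far in +x. Descending with that correction.

```bash
python3 - <<'E'
from seg import *
s=read_state(); Rc=R.from_rotvec(s['tcp_rot']).as_matrix()
for d in ([-.002,.0005,-.04],[-.002,.0005,-.077]): print(row(s['tool_pos']+d,Rf@R.from_euler('x',0).as_matrix()))
E
```

```text
[ 23.1   2.4 -32.7   0.4  -0.3   0.2]
[ 44.4   2.7 -62.9   0.4  -0.3   0.2]
```

>>> apply_moves:
  commands:
    - [1,10,2.4,-14,0,0,0]
    - [1,23,2.4,-33,0,0,0]
    - [1,23,2.4,-33,0,0,0]
    - [1,30,2.5,-43,0,0,0]
    - [1,37,2.6,-53,0,0,0]
    - [1,44,2.7,-63,0,0,0]
    - [1,44,2.7,-63,0,0,0]
    - [1,44,2.7,-63,0,0,0]

```text
time: 14.38
tool_pos: [0.6112, 0.0267, 0.0254]
tcp_rot: [-0.406, 0.519, 1.265]
wrist_force: [-0.9, 0.3, -2.5]
width: 0.508
```

```bash
python3 - <<'E'
from seg import *
g=np.load('grasp.npz')
s=read_state(); Rc=R.from_rotvec(s['tcp_rot']).as_matrix()
print(s['time'],s['wrist_force'],s['torque'],'cap centre exp',s['tool_pos']+Rc@g['R'].T@(c0-g['p']))
E
```

```text
14.375 [-0.86460067  0.3080934  -2.47156636] [-0.58760784  0.18987057 -0.00552223] cap centre exp [ 0.60228826 -0.01055817  0.05419278]
```

>>> apply_moves:
  commands:
    - [1,1,0,-1,0,0,0]
    - [0.35,1,0,-1,0,0,0]
    - [0.35,1,0,-1,0,0,0]
    - [0.3,1,0,-1,0,0,0]
    - [0.3,-40,0,-1,0,0,0]
    - [0.3,-100,0,-1,0,0,0]
    - [0.3,-130,0,-1,0,0,0]
    - [0.3,-130,0,-1,0,0,0]

```text
time: 15.38
tool_pos: [0.5848, -0.0792, 0.1015]
tcp_rot: [-0.409, 0.518, 1.26]
wrist_force: [-0.7, -0.1, -0.1]
width: 0.702
```

```bash
python3 - <<'E'
from seg import *
s=read_state(); print(s['time'],s['tool_pos'],s['q'],s['width'],s['wrist_force'])
out=[]
for c in ('scene','side'):
    I,D=read_camera(c);C=cloud(c,D)
    b=(D>0)&(abs(C[...,0]-.605)<.035)&(abs(C[...,1]+.008)<.035)&(C[...,2]>.028)&(C[...,2]<.1)
    p=C[b];print(c,'cap',len(p),np.percentile(p,[2,50,98],axis=0).round(4).tolist())
    t=p[p[:,2]>.072];print('  top',len(t),np.percentile(t,[2,50,98],axis=0).round(4).tolist())
    H=cv2.cvtColor(I,cv2.COLOR_RGB2HSV).astype(int)
    red=((H[...,0]<10)|(H[...,0]>170))&(H[...,1]>110)&(D>0)&(abs(C[...,0]-.68)<.05)&(abs(C[...,1])<.06)&(C[...,2]>.1)&(C[...,2]<.25)
    print('  red',red.sum(),np.percentile(C[red],[5,50,95],axis=0).round(4).tolist())
    v,u=np.argwhere(b).mean(0).astype(int); out.append(cv2.resize(I[max(v-60,0):v+40,max(u-50,0):u+50],(400,400),interpolation=cv2.INTER_CUBIC))
cv2.imwrite('pics/c5.png',np.hstack(out)[...,::-1])
E
```

```text
15.375 [ 0.58481024 -0.07918235  0.10148217] [-0.67760448  0.44750925  1.89600704  0.86496897  1.39834431  2.28968258] 0.7019369914748159 [-0.674852   -0.11892883 -0.07170904]
scene cap 269 [[0.5763, -0.0253, 0.03], [0.5879, -0.0003, 0.0612], [0.6179, 0.0164, 0.0786]]
  top 83 [[0.5797, -0.025, 0.0722], [0.5984, -0.0059, 0.0757], [0.6211, 0.0148, 0.0802]]
  red 16 [[0.6655, -0.0047, 0.1695], [0.6713, 0.0109, 0.1732], [0.6753, 0.0183, 0.177]]
side cap 219 [[0.5798, -0.024, 0.0304], [0.6005, 0.0063, 0.0608], [0.6218, 0.0143, 0.08]]
  top 72 [[0.5799, -0.0251, 0.0722], [0.6004, -0.0022, 0.0782], [0.6182, 0.0117, 0.0814]]
  red 21 [[0.6731, 0.0038, 0.169], [0.683, 0.0139, 0.1764], [0.6942, 0.018, 0.1832]]
```

View pics/c5.png

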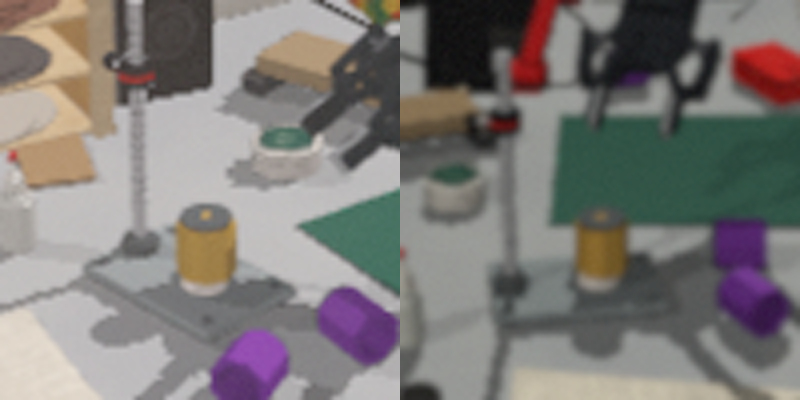

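The cap sits fully home, face at about 78 mm, released. Next: raise the arm, turn the tool down and go over the loupe.

```bash
python3 - <<'E'
from seg import *
s=read_state(); Rc=R.from_rotvec(s['tcp_rot']).as_matrix(); p=s['tool_pos']
u=np.array([.53,-.13,.26]); a=np.array([.47,-.05,.30]);Ra=Rz(-75)@R0; b=np.array([.50,.30,.22]);Rb=Rz(-17)@R0
q=track(p,Rc,u,Rc,s['q']); q=track(u,Rc,a,Ra,q); q=track(a,Ra,b,Rb,q)
print(row(u,Rc),row(a,Ra,(u,Rc)),row(b,Rb,(a,Ra)))
E
```

```text
err 0.0 maxstep [0.01 0.01 0.01 0.   0.01 0.01] margin 0.12 q [-0.8   0.24  1.83  0.79  1.66  2.43]
err 0.941 maxstep [0.79 0.37 0.06 1.26 1.14 0.1 ] margin 0.0 q [-0.15 -0.45  2.57  3.33  0.    2.54]
err 0.9307 maxstep [0.03 0.02 0.01 0.44 0.   0.45] margin 0.0 q [ 0.5  -0.26  2.51  4.45  0.    1.06]
[-146.2   36.7   93.6    0.     0.     0. ] [ 27.2  78.4  68.6 135.3  19.1 -70.1] [  80.   119.6 -330.3  -58.     0.     0. ]
```

```bash
python3 - <<'E'
from seg import *
s=read_state(); Rc=R.from_rotvec(s['tcp_rot']).as_matrix(); p=s['tool_pos']
u=np.array([.53,-.13,.26]); b=np.array([.50,.30,.22]);Rb=Rz(-17)@R0
for y in (180,-160,160):
    a=np.array([.48,-.1,.30]);Ra=Rz(y)@R0
    q=track(p,Rc,u,Rc,s['q']); q=track(u,Rc,a,Ra,q)
    c=np.array([.45,.1,.28]);Rm=Rz(-90)@R0
    q=track(a,Ra,c,Rm,q); q=track(c,Rm,b,Rb,q)
    print(row(a,Ra,(u,Rc)),row(c,Rm,(a,Ra)),row(b,Rb,(c,Rm)))
E
```

```text
err 0.0 maxstep [0.01 0.01 0.01 0.   0.01 0.01] margin 0.12 q [-0.8   0.24  1.83  0.79  1.66  2.43]
err 0.0 maxstep [0.02 0.03 0.02 0.03 0.03 0.05] margin 0.17 q [-0.26 -0.14  1.86 -0.    1.42  1.31]
err 0.0 maxstep [0.02 0.01 0.01 0.   0.   0.05] margin 0.63 q [ 0.16 -0.19  1.94 -0.    1.39  0.16]
err 0.0 maxstep [0.02 0.01 0.01 0.   0.01 0.04] margin 0.63 q [ 0.5   0.08  1.79  0.    1.27 -0.78]
[-10.1  55.8  42.2 -95.7  37.9  49.9] [  20. -200.   30.  -90.   -0.   -0.] [  60.   50. -200.  -73.    0.    0.]
err 0.0 maxstep [0.01 0.01 0.01 0.   0.01 0.01] margin 0.12 q [-0.8   0.24  1.83  0.79  1.66  2.43]
err 0.0 maxstep [0.02 0.04 0.03 0.04 0.03 0.06] margin 0.19 q [-0.26 -0.14  1.86 -0.    1.42  0.97]
err 0.0 maxstep [0.02 0.01 0.01 0.   0.   0.03] margin 0.63 q [ 0.16 -0.19  1.94  0.    1.39  0.16]
err 0.0 maxstep [0.02 0.01 0.01 0.   0.01 0.04] margin 0.63 q [ 0.5   0.08  1.79  0.    1.27 -0.78]
[ -10.1   55.8   42.2 -113.5   30.4   59. ] [  20.  -198.2  -40.2  -70.     0.     0. ] [  60.   50. -200.  -73.    0.    0.]
err 0.0 maxstep [0.01 0.01 0.01 0.   0.01 0.01] margin 0.12 q [-0.8   0.24  1.83  0.79  1.66  2.43]
err 0.0 maxstep [0.03 0.03 0.02 0.03 0.02 0.03] margin 0.16 q [-0.26 -0.14  1.86  0.    1.42  1.66]
err 0.0 maxstep [0.02 0.01 0.01 0.   0.   0.06] margin 0.63 q [ 0.16 -0.19  1.94  0.    1.39  0.16]
err 0.0 maxstep [0.02 0.01 0.01 0.   0.01 0.04] margin 0.63 q [ 0.5   0.08  1.79  0.    1.27 -0.78]
[-10.1  55.8  42.2 -77.8  43.9  40.6] [  20.  -177.7   96.6 -110.    -0.    -0. ] [  60.   50. -200.  -73.    0.    0.]
```

>>> apply_moves:
  commands:
    - [0.3,-60,15,40,0,0,0]
    - [0.3,-110,28,70,0,0,0]
    - [0.2,-146,37,94,0,0,0]
    - [0,-156,93,136,-32,12.6,16.6]
    - [0,-156,93,136,-32,12.6,16.6]
    - [0,-156,93,136,-64,25,33]
    - [0,-156,93,136,-64,25,33]
    - [0,-156,93,136,-64,25,33]

```text
time: 16.48
tool_pos: [0.4796, -0.0983, 0.2987]
tcp_rot: [-1.217, 0.345, 1.802]
wrist_force: [-0.4, -0.8, -1.0]
width: 1.003
```

```bash
python3 - <<'E'
from seg import *
s=read_state(); print(s['time'],s['tool_pos'],s['q']); Ra=Rz(180)@R0
print(row([.48,-.1,.30],Ra))
E
```

```text
16.475 [ 0.47955843 -0.09825285  0.2987286 ] [-0.55712406  0.09509411  1.73563599  0.40342754  1.70688909  1.89041896]
[ -2.    0.3  -0.8 -50.3  20.1  26.6]
```

>>> apply_moves:
  commands:
    - [0,-2,0,-1,-50.3,20,26.6]
    - [0,-2,0,-1,-50.3,20,26.6]
    - [0,-2,0,-1,-50.3,20,26.6]
    - [0,-2,0,-1,-50.3,20,26.6]
    - [0,-2,0,-1,-50.3,20,26.6]
    - [0,-2,0,-1,-50.3,20,26.6]
    - [0,-2,0,-1,-50.3,20,26.6]

```text
time: 17.35
tool_pos: [0.4796, -0.0991, 0.3002]
tcp_rot: [-2.214, 0.002, 2.222]
wrist_force: [0.2, 0.4, -0.2]
width: 1.001
```

>>> apply_moves:
  commands:
    - [0,20,-200,30,-90,0,0]
    - [0,20,-200,30,-90,0,0]
    - [0,20,-200,30,-90,0,0]
    - [0,20,-200,30,-90,0,0]
    - [0,20,-200,30,-90,0,0]
    - [0,20,-200,30,-90,0,0]
    - [0,20,-200,30,-90,0,0]
    - [0,20,-200,30,-90,0,0]

```text
time: 18.35
tool_pos: [0.4515, 0.0991, 0.2804]
tcp_rot: [1.261, 1.179, -1.266]
wrist_force: [-0.3, 0.1, 0.1]
width: 1.002
```

```bash
python3 - <<'E'
from seg import *
s=read_state(); print(s['time'],s['tool_pos'],s['q'])
print(row([.50,.30,.22],Rz(-17)@R0))
E
```

```text
18.35 [0.45151191 0.09905988 0.28043456] [ 0.16003397 -0.18420298  1.93224353  0.00256788  1.39830612  0.23256914]
[ 6.050e+01  3.400e+01 -2.039e+02 -7.720e+01 -3.000e-01  2.000e-01]
```

>>> apply_moves:
  commands:
    - [0,60,34,-204,-77,0,0]
    - [0,60,34,-204,-77,0,0]
    - [0,60,34,-204,-77,0,0]
    - [0,60,34,-204,-77,0,0]
    - [0,60,34,-204,-77,0,0]
    - [0,60,34,-204,-77,0,0]
    - [0,60,34,-204,-77,0,0]
    - [0,60,34,-204,-77,0,0]

```text
time: 19.35
tool_pos: [0.5011, 0.2996, 0.2204]
tcp_rot: [0.24, 1.562, -0.241]
wrist_force: [-0.6, 0.0, -0.2]
width: 0.999
```

```bash
python3 - <<'E'
from seg import *
s=read_state(); print(s['time'],s['tool_pos'],s['q'])
I,D=read_camera('wrist');C=wcloud(D,s);np.savez('w6.npz',I=I,D=D,tool_pos=s['tool_pos'],tcp_rot=s['tcp_rot'])
cv2.imwrite('pics/w6.png',I[...,::-1])
for n in ('lens','loupe_grip','loupe','lap_cap','focus_mark'):
    for d in spot_in('wrist',n)[:2]:
        u,v=map(int,d['at']); print(n,round(d['p'],2),(u,v),C[v,u].round(4))
g=I.max(-1)<70
k=(D>0)&g&(C[...,0]>.42)&(C[...,0]<.65)&(C[...,1]>.22)&(C[...,1]<.40)&(C[...,2]>.008)&(C[...,2]<.025)
p=C[k]; print(len(p),np.percentile(p,[1,50,99],axis=0).round(4)); r=cv2.minAreaRect(p[:,:2].astype(np.float32));print(r,cv2.boxPoints(r).round(4).tolist())
E
```

```text
19.35 [0.50108909 0.29957756 0.22036632] [ 0.49451754  0.08608854  1.78356224  0.00270609  1.27589049 -0.77101489]
lens 0.91 (261, 207) [0.5677 0.2838 0.0151]
loupe_grip 0.81 (263, 207) [0.5689 0.2863 0.0142]
loupe 0.57 (260, 210) [0.5735 0.2806 0.0099]
lap_cap 0.74 (94, 277) [0.5898 0.0084 0.0551]
lap_cap 0.62 (42, 216) [ 0.4753 -0.05    0.0383]
focus_mark 0.75 (97, 278) [0.5934 0.0114 0.0533]
938 [[0.4668 0.2528 0.0098]
 [0.5149 0.303  0.016 ]
 [0.616  0.3241 0.0181]]
((0.5425287485122681, 0.29745811223983765), (0.0474870428442955, 0.15868407487869263), 67.43855285644531) [[0.460099995136261, 0.3059999942779541], [0.6067000031471252, 0.2451000064611435], [0.6248999834060669, 0.2888999879360199], [0.47839999198913574, 0.3497999906539917]]
```

View pics/w6.png

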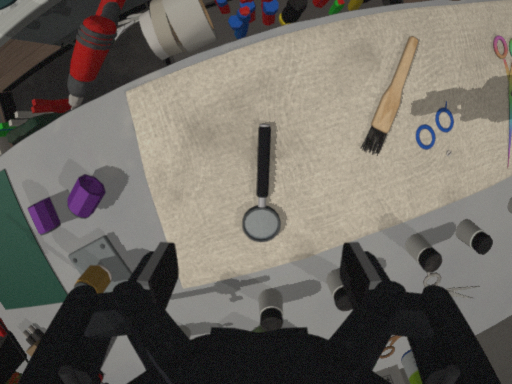

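```bash
python3 - <<'E'
from seg import *
d=np.load('w6.npz');I,D=d['I'],d['D'];s=dict(tool_pos=d['tool_pos'],tcp_rot=d['tcp_rot']);C=wcloud(D,s)
v,u=np.indices(D.shape)
k=(D>0)&(I.max(-1)<70)&(u>245)&(u<285)&(v>115)&(v<200)&(C[...,2]>.012)
p=C[k]; print(len(p),np.percentile(p,[1,50,99],axis=0).round(4)); r=cv2.minAreaRect(p[:,:2].astype(np.float32)); print(r)
c=p[:,:2].mean(0); w,V=np.linalg.eigh(np.cov((p[:,:2]-c).T)); ax=V[:,1]*np.sign(V[0,1]); print('centre',c,'axis',ax,np.degrees(np.arctan2(ax[1],ax[0])))
t=(p[:,:2]-c)@ax; print('ends',c+ax*np.percentile(t,1),c+ax*np.percentile(t,99))
k=(D>0)&(I.max(-1)<140)&(u>238)&(u<285)&(v>202)&(v<245)&(C[...,2]>.009)&(C[...,2]<.02)
p=C[k]; print('rim',len(p),cv2.minEnclosingCircle(p[:,:2].astype(np.float32)),np.median(p,0))
E
```

```text
796 [[0.4667 0.2862 0.013 ]
 [0.5073 0.3055 0.0162]
 [0.5522 0.3243 0.0181]]
((0.5096397399902344, 0.3050273656845093), (0.014902948401868343, 0.09164730459451675), 70.71111297607422)
centre [0.50828847 0.30547235] axis [ 0.9438319  -0.33042601] -19.29463460121943
ends [0.46678505 0.32000227] [0.55169467 0.29027628]
rim 1076 ((0.5898357629776001, 0.27567991614341736), 0.029266763478517532) [0.59198671 0.27625688 0.01215913]
```

```bash
python3 - <<'E'
from seg import *
s=read_state(); Rh=Rz(-19.3)@R0; h=np.array([.5096,.3050,-.0245]); Rc=R.from_rotvec(s['tcp_rot']).as_matrix()
print(row(h,Rh)); track(s['tool_pos'],Rc,h,Rh,s['q'])
E
```

```text
[ 2.462e+02  7.500e+00  6.700e+00  1.800e+00 -1.000e-01 -0.000e+00]
err 0.0 maxstep [0.   0.02 0.01 0.   0.02 0.  ] margin 0.61 q [ 0.5   0.35  1.96  0.    0.83 -0.74]
```

>>> apply_moves:
  commands:
    - [0,60,7,6,1.8,0,0]
    - [0,120,7,6,1.8,0,0]
    - [0,170,7,6,1.8,0,0]
    - [0,205,7,6,1.8,0,0]
    - [0,225,7,6,1.8,0,0]
    - [0,235,7,6,1.8,0,0]
    - [0,235,7,6,1.8,0,0]
    - [0,235,7,6,1.8,0,0]

```text
time: 20.65
tool_pos: [0.5104, 0.3056, -0.0114]
tcp_rot: [0.266, 1.554, -0.261]
wrist_force: [0.5, -0.7, -0.0]
width: 1.002
```

```bash
python3 - <<'E'
from seg import *
s=read_state(); Rh=Rz(-19.3)@R0; h=np.array([.5096,.3050,-.0245]); print(s['time'],s['tool_pos'],s['wrist_force'],row(h,Rh))
I,D=read_camera('wrist');C=wcloud(D,s)
k=(D>0)&(I.max(-1)<70)&(C[...,2]>.012)&(C[...,2]<.02)&(C[...,0]<.55)&(C[...,0]>.44)&(abs(C[...,1]-.305)<.026)
p=C[k]; print(len(p),np.percentile(p,[1,50,99],axis=0).round(4),cv2.minAreaRect(p[:,:2].astype(np.float32)))
Rt=R.from_rotvec(s['tcp_rot']).as_matrix()
for c in ('side','scene'):
    I,D=read_camera(c);C=cloud(c,D);F=(C-s['tool_pos'])@Rt
    g=(D>0)&(abs(F[...,1])<.06)&(abs(F[...,2])<.03)&(F[...,0]>-.12)&(abs(F[...,1])>.03)&(C[...,2]>.01)
    f=F[g]; print(c,(f[np.argsort(-f[:,0])[:6]]*1000).round(0).tolist())
E
```

```text
20.65 [ 0.51041279  0.30561752 -0.01142877] [ 0.47777639 -0.74297752 -0.03034648] [13.1 -0.9 -0.6  0.1  0.  -0.2]
4175 [[0.4655 0.2865 0.0128]
 [0.4998 0.3079 0.0162]
 [0.5489 0.325  0.0177]] ((0.5071126818656921, 0.3054821491241455), (0.016028903424739838, 0.09438671916723251), 70.75759887695312)
side [[-22.0, -49.0, -13.0], [-22.0, -49.0, -28.0], [-38.0, 46.0, 7.0], [-38.0, 46.0, -7.0], [-39.0, 47.0, 4.0], [-39.0, -44.0, -2.0]]
scene [[-23.0, -60.0, 1.0], [-39.0, -40.0, -8.0], [-41.0, -43.0, -11.0], [-41.0, -45.0, -11.0], [-42.0, 50.0, -12.0], [-42.0, 47.0, -13.0]]
```

>>> apply_moves:
  commands:
    - [0,12,-1,0,0,0,0]
    - [0,12,-1,0,0,0,0]
    - [1,12,-1,0,0,0,0]
    - [1,12,-1,0,0,0,0]
    - [1,12,-1,0,0,0,0]
    - [1,12,-1,0,0,0,0]
    - [1,12,-1,0,0,0,0]
    - [1,12,-1,0,0,0,0]
  force: 60

```text
time: 21.8
tool_pos: [0.5106, 0.3045, -0.0223]
tcp_rot: [0.265, 1.553, -0.261]
wrist_force: [-1.9, -3.0, 12.1]
width: 0.169
```

>>> apply_moves:
  commands:
    - [1,-10,0,0,0,0,0]
    - [1,-30,0,0,0,0,0]
    - [1,-80,0,0,0,0,0]
    - [1,-140,0,0,0,0,0]
    - [1,-200,0,0,0,0,0]
    - [1,-240,0,0,0,0,0]
    - [1,-240,0,0,0,0,0]
    - [1,-240,0,0,0,0,0]

```text
time: 22.8
tool_pos: [0.5084, 0.3034, 0.2148]
tcp_rot: [0.264, 1.557, -0.263]
wrist_force: [-0.3, -0.5, -1.0]
width: 0.168
```

```bash
python3 - <<'E'
from seg import *
s=read_state(); print(s['time'],s['tool_pos'],s['width'],s['wrist_force'],s['torque'])
I,D=read_camera('wrist'); cv2.imwrite('pics/w7.png',I[...,::-1]); np.savez('w7.npz',I=I,D=D,tool_pos=s['tool_pos'],tcp_rot=s['tcp_rot'])
C=wcloud(D,s); F=(C-s['tool_pos'])@R.from_rotvec(s['tcp_rot']).as_matrix()
k=(D>0)&(F[...,0]>-.1)&(F[...,0]<.0)&(abs(F[...,1])<.035)&(F[...,2]>-.15)&(F[...,2]<.15)
p=F[k]; print(len(p),np.percentile(p,[1,50,99],axis=0).round(4)); 
for a in np.arange(-.06,.13,.02):
    m=k&(F[...,2]>a)&(F[...,2]<a+.02); print(round(a,2),m.sum(),np.median(F[m],0).round(4) if m.sum() else '')
E
```

```text
22.8 [0.50844464 0.30338145 0.21476271] 0.16811459500102227 [-0.27682492 -0.50179413 -0.98660391] [0.03125839 0.0562424  0.02425707]
15077 [[-0.0994 -0.0343 -0.0499]
 [-0.0654  0.0008 -0.0107]
 [-0.0319  0.0343  0.0497]]
-0.06 866 [-0.0379  0.0022 -0.0458]
-0.04 1334 [-0.0385  0.0022 -0.0305]
-0.02 9335 [-0.0757 -0.0013 -0.0112]
0.0 2453 [-0.0724 -0.001   0.0075]
0.02 743 [-0.0384  0.0017  0.0294]
0.04 313 [-0.0372  0.0017  0.0472]
0.06 33 [-0.0274  0.0074  0.0621]
0.08 0 
0.1 0 
0.12 0
```

View pics/w7.png

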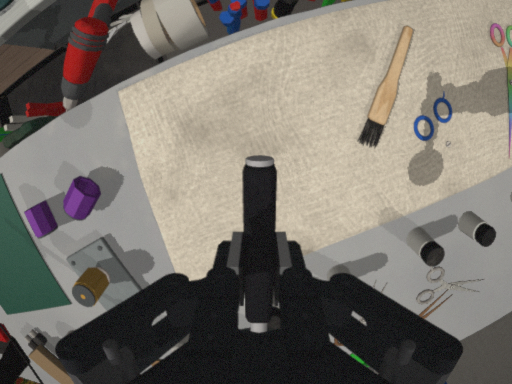

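Held: the handle runs level through the jaws at (260,240). Now to a via point short of the stand, to measure the lens offset, cap face and red line.

```bash
python3 - <<'E'
from seg import *
s=read_state(); Rc=R.from_rotvec(s['tcp_rot']).as_matrix(); a=np.array([.42,.09,.215])
print(row(a,R0)); q=track(s['tool_pos'],Rc,a,R0,s['q']); track(a,R0,np.array([.52,-.01,.143]),R0,q)
E
```

```text
[-1.200e+00 -2.301e+02 -1.280e+01 -1.920e+01 -2.000e-01  0.000e+00]
err 0.0 maxstep [0.02 0.01 0.02 0.   0.   0.03] margin 0.49 q [ 0.15 -0.22  2.08 -0.    1.28 -1.42]
err 0.0 maxstep [0.01 0.01 0.01 0.   0.01 0.01] margin 0.49 q [-0.07  0.02  2.    0.    1.12 -1.64]
```

>>> apply_moves:
  commands:
    - [1,0,-40,-2,-3,0,0]
    - [1,0,-90,-5,-8,0,0]
    - [1,0,-140,-8,-12,0,0]
    - [1,0,-190,-11,-16,0,0]
    - [1,0,-220,-12,-19.2,0,0]
    - [1,0,-230,-13,-19.2,0,0]
    - [1,0,-230,-13,-19.2,0,0]
    - [1,0,-230,-13,-19.2,0,0]

```text
time: 23.85
tool_pos: [0.4212, 0.0915, 0.2144]
tcp_rot: [0.002, 1.573, 0.001]
wrist_force: [0.3, 0.5, 0.2]
width: 0.168
```

```bash
python3 - <<'E'
from seg import *
s=read_state(); print(s['time'],s['tool_pos'],s['width']); Rc=R.from_rotvec(s['tcp_rot']).as_matrix()
cams={}
for c in ('scene','side','wrist'):
    I,D=read_camera(c); C=wcloud(D,s) if c=='wrist' else cloud(c,D); cams[c]=(I,D,C)
    H=cv2.cvtColor(I,cv2.COLOR_RGB2HSV).astype(int)
    red=((H[...,0]<10)|(H[...,0]>170))&(H[...,1]>110)&(D>0)&(abs(C[...,0]-.68)<.05)&(abs(C[...,1]-.01)<.05)&(C[...,2]>.13)&(C[...,2]<.21)
    print(c,'red',red.sum(),np.percentile(C[red],[5,50,95],axis=0).round(4).tolist() if red.any() else '', C[red].mean(0).round(4) if red.any() else '')
    col=(D>0)&(abs(C[...,0]-.68)<.05)&(abs(C[...,1]-.01)<.04)&(C[...,2]>.13)&(C[...,2]<.22)&(I.max(-1)<70)
    if col.any(): print('  black',col.sum(),np.percentile(C[col],[3,50,97],axis=0).round(4).tolist())
    t=(D>0)&(C[...,2]>.0745)&(C[...,2]<.083)&(abs(C[...,0]-.603)<.03)&(abs(C[...,1]+.008)<.03)
    if t.sum()>5: p=C[t];print('  captop',t.sum(),p.mean(0).round(4),cv2.minEnclosingCircle(p[:,:2].astype(np.float32)))
    F=(C-s['tool_pos'])@Rc
    l=(D>0)&(abs(F[...,0]+.032)<.012)&(F[...,2]>.05)&(F[...,2]<.125)&(abs(F[...,1])<.04)
    if l.sum()>5: p=F[l]; print('  lens',l.sum(),np.percentile(p,[2,50,98],axis=0).round(4).tolist(),cv2.minEnclosingCircle(p[:,1:].astype(np.float32)))
    # ray-based red height: intersect with column surface distance
    if c!='wrist' and red.any():
        v,u=np.argwhere(red).mean(0); P=camera_params(c); M=np.linalg.inv(P['camera_from_world']); o=M[:3,3]; d=M[:3,:3]@[(u-P['cx'])/P['fx'],(v-P['cy'])/P['fy'],1]
        ctr=np.array([.680,.005]); k=((ctr-o[:2])@d[:2])/(d[:2]@d[:2]); k-=.0145/np.linalg.norm(d[:2]); print('  ray z',(o+k*d).round(4),'cam',o.round(2),'miss')
E
```

```text
23.85 [0.42118846 0.091518   0.21436982] 0.1675519722274787
scene red 4 [[0.6715, 0.0152, 0.1764], [0.6743, 0.0182, 0.1768], [0.6763, 0.0204, 0.178]] [0.674  0.018  0.1771]
  black 14 [[0.6669, 0.0008, 0.1728], [0.6769, 0.0115, 0.1808], [0.7081, 0.0153, 0.1824]]
  captop 71 [ 0.6001 -0.0063  0.0764] ((0.60013747215271, -0.004700067453086376), 0.02337017096579075)
  lens 144 [[-0.0375, -0.0072, 0.0519], [-0.033, 0.0118, 0.082], [-0.0252, 0.029, 0.1122]] ((0.0023655975237488747, 0.08284487575292587), 0.032848723232746124)
  ray z [0.6718 0.0193 0.1783] cam [-0.52  0.75  0.84] miss
side red 19 [[0.6733, 0.009, 0.1708], [0.6831, 0.0133, 0.1752], [0.6906, 0.0181, 0.1802]] [0.6829 0.0132 0.1759]
  black 41 [[0.6709, 0.0036, 0.1669], [0.6837, 0.0124, 0.1786], [0.7103, 0.0192, 0.1843]]
  captop 62 [ 0.5998 -0.0076  0.0778] ((0.6009318828582764, -0.008781062439084053), 0.023460758849978447)
  lens 160 [[-0.0392, -0.0232, 0.053], [-0.0349, 0.0067, 0.085], [-0.0274, 0.0276, 0.1109]] ((0.0029793488793075085, 0.08191143721342087), 0.03199112042784691)
  ray z [0.6823 0.0198 0.1788] cam [0.58 1.16 0.68] miss
wrist red 0  
  lens 157 [[-0.0375, -0.007, 0.0504], [-0.0356, 0.0015, 0.0541], [-0.0264, 0.0098, 0.063]] ((0.0018310052109882236, 0.06039920821785927), 0.010537666268646717)
```

```bash
python3 - <<'E'
from seg import *
obs=[]
def add(c,I,D):
    C=cloud(c,D);H=cv2.cvtColor(I,cv2.COLOR_RGB2HSV).astype(int)
    red=((H[...,0]<10)|(H[...,0]>170))&(H[...,1]>90)&(D>0)&(abs(C[...,0]-.68)<.05)&(abs(C[...,1]-.01)<.05)&(C[...,2]>.13)&(C[...,2]<.21)
    v,u=np.argwhere(red).mean(0); w=np.argwhere(red); print(c,red.sum(),(u.round(2),v.round(2)),np.ptp(w,axis=0))
    P=camera_params(c); M=np.linalg.inv(P['camera_from_world']); o=M[:3,3]; d=M[:3,:3]@[(u-P['cx'])/P['fx'],(v-P['cy'])/P['fy'],1]; obs.append((o,d/np.linalg.norm(d)))
for c in ('scene','side'):
    z=np.load(c+'0.npz'); add(c,z['I'],z['D'])
def f(X):
    r=[]
    for o,d in obs:
        h=o[:2]-X[:2]; h/=np.linalg.norm(h); p=X+np.r_[h*.013,0]; e=p-o; r.append(e-(e@d)*d)
    return np.concatenate(r)
S=least_squares(f,[.68,.005,.175]); print(S.x.round(4),np.abs(S.fun).max().round(4))
E
```

```text
scene 20 (np.float64(203.1), np.float64(184.15)) [2 8]
side 24 (np.float64(236.08), np.float64(196.58)) [3 6]
[0.6834 0.0023 0.1755] 0.0019
```

```bash
python3 - <<'E'
from seg import *
print(row([.519,-.0105,.143],R0), row([.48,-.0105,.20],R0))
E
```

```text
[ 7.130e+01 -1.022e+02  9.790e+01  0.000e+00 -1.000e-01 -1.000e-01] [ 1.430e+01 -1.021e+02  5.880e+01  0.000e+00 -1.000e-01 -1.000e-01]
```

>>> apply_moves:
  commands:
    - [1,0,-50,10,0,0,0]
    - [1,10,-95,40,0,0,0]
    - [1,14,-102,70,0,0,0]
    - [1,30,-102,85,0,0,0]
    - [1,50,-102,95,0,0,0]
    - [1,65,-102,98,0,0,0]
    - [1,71,-102,98,0,0,0]
    - [1,71,-102,98,0,0,0]

```text
time: 25.0
tool_pos: [0.5182, -0.011, 0.1431]
tcp_rot: [0.001, 1.574, 0.001]
wrist_force: [-0.2, 0.5, -1.7]
width: 0.171
```

```bash
cat > chk.py <<'E'
from seg import *
s=read_state(); print(s['time'],s['tool_pos'],s['width'],s['wrist_force'],row([.519,-.0105,.143],R0)); Rc=R.from_rotvec(s['tcp_rot']).as_matrix()
out=[]
for c in ('scene','side','wrist'):
    I,D=read_camera(c); C=wcloud(D,s) if c=='wrist' else cloud(c,D)
    t=(D>0)&(C[...,2]>.0745)&(C[...,2]<.083)&(abs(C[...,0]-.603)<.03)&(abs(C[...,1]+.008)<.03)
    if t.sum()>5: p=C[t];print(c,'captop',t.sum(),p.mean(0).round(4),cv2.minEnclosingCircle(p[:,:2].astype(np.float32)))
    l=(D>0)&(C[...,2]>.155)&(C[...,2]<.195)&(abs(C[...,0]-.603)<.045)&(abs(C[...,1]+.008)<.04)
    if l.sum()>5:
        p=C[l]; print(c,'lens',l.sum(),np.percentile(p,[2,50,98],axis=0).round(4).tolist(),cv2.minEnclosingCircle(p[:,:2].astype(np.float32)))
    H=cv2.cvtColor(I,cv2.COLOR_RGB2HSV).astype(int)
    red=((H[...,0]<10)|(H[...,0]>170))&(H[...,1]>110)&(D>0)&(abs(C[...,0]-.68)<.05)&(abs(C[...,1]-.01)<.05)&(C[...,2]>.13)&(C[...,2]<.21)
    if red.any(): print(c,'red',red.sum(),C[red].mean(0).round(4))
    if c!='wrist':
        v,u=np.argwhere(l|t).mean(0).astype(int); out.append(cv2.resize(I[max(v-50,0):v+50,max(u-50,0):u+50],(400,400),interpolation=cv2.INTER_CUBIC))
import sys
cv2.imwrite(f'pics/{sys.argv[1]}.png',np.hstack(out)[...,::-1])
E
python3 chk.py c8
```

```text
25.0 [ 0.51817877 -0.01096463  0.14309464] 0.170634735448813 [-0.16516225  0.51516923 -1.66569705] [ 0.1  0.5  0.8 -0.  -0.2 -0.1]
scene captop 66 [ 0.5993 -0.0054  0.0767] ((0.5995185971260071, -0.0057298727333545685), 0.02320505864918232)
scene lens 131 [[0.561, -0.0197, 0.1669], [0.6005, -0.0009, 0.1759], [0.6312, 0.0187, 0.1814]] ((0.596023440361023, -0.010456683114171028), 0.03719242289662361)
scene red 19 [0.6713 0.0094 0.1735]
side captop 59 [ 0.5994 -0.0073  0.0781] ((0.6008531451225281, -0.008365164510905743), 0.021393971517682076)
side lens 150 [[0.5601, -0.0358, 0.1702], [0.6007, -0.0069, 0.1781], [0.6307, 0.0166, 0.183]] ((0.5957773327827454, -0.006653441581875086), 0.03591473028063774)
side red 19 [0.6829 0.0128 0.1757]
wrist lens 378 [[0.5583, -0.0172, 0.1696], [0.5651, -0.0095, 0.18], [0.5814, -0.0019, 0.1823]] ((0.5708439350128174, -0.009545644745230675), 0.014917571097612381)
```

View pics/c8.png

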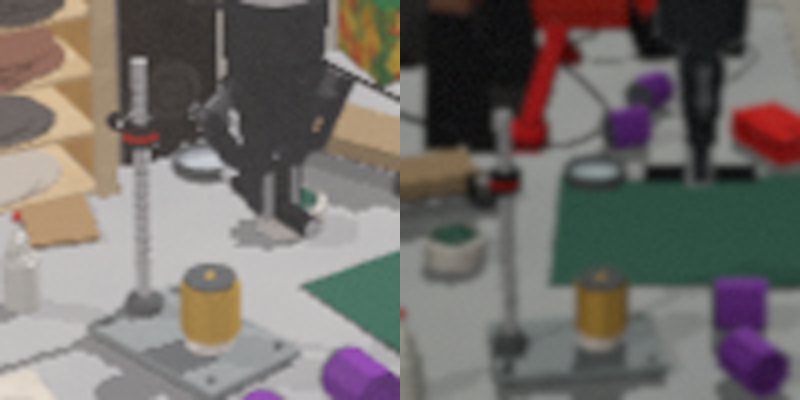

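The lens hangs over the cap at (595,170) in the side view. The same-camera differences are under 1 mm in height and about 3 mm in plan. I'll let it settle and hand in.

>>> apply_moves:
  commands:
    - [1,0,1,0,0,0,0]
    - [1,0,1,0,0,0,0]
    - [1,0,1,0,0,0,0]
    - [1,0,1,0,0,0,0]

```text
time: 25.65
tool_pos: [0.5188, -0.0102, 0.1435]
tcp_rot: [0.002, 1.572, 0.0]
wrist_force: [-0.2, -0.1, -0.9]
width: 0.171
```

```bash
python3 chk.py c9 && python3 -c "
from workcell import *
print(read_state()['joint_vel'].round(4)); print(finish_job())"
```

```text
25.65 [ 0.51877333 -0.01024955  0.14351225] 0.17061379963427772 [-0.19697866 -0.12814888 -0.89097462] [ 0.5 -0.3  0.2 -0.  -0.1 -0.1]
scene captop 63 [ 0.5981 -0.0053  0.0767] ((0.5975368022918701, -0.006405639927834272), 0.023295186460018158)
scene lens 131 [[0.5619, -0.0182, 0.1687], [0.6003, 0.0005, 0.1764], [0.631, 0.0186, 0.1815]] ((0.5965234041213989, -0.006162215024232864), 0.03790310025215149)
scene red 18 [0.6706 0.0094 0.1736]
side captop 61 [ 0.6    -0.0072  0.0778] ((0.5992700457572937, -0.010996554046869278), 0.022233273833990097)
side lens 149 [[0.5601, -0.0346, 0.1713], [0.6006, -0.0059, 0.1781], [0.6306, 0.0172, 0.1824]] ((0.5956811308860779, -0.010300928726792336), 0.036309871822595596)
side red 18 [0.6827 0.0127 0.1753]
wrist lens 396 [[0.5583, -0.0165, 0.1701], [0.5651, -0.0088, 0.1807], [0.5819, -0.0012, 0.1828]] ((0.5711929202079773, -0.00829208642244339), 0.015134703367948532)
[ 0.001   0.0015  0.0005  0.0014  0.0011 -0.001 ]
the job is handed in; nothing more can be done
None
```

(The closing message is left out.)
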